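Shut the hopper gate and load the caps

TASK

Shut the cap feeder's hopper gate by turning its knob clockwise until it clicks past the detent into its home position. Then lift the loading tray by its bar to tip all five caps into the hopper, and bring the tray back down level. Leave the other things on the bench where they are.

Things in the scene. Friction and masses are not known exactly. Their poses are not given: they have to be found in the camera images.
- feeder: Blue and bare-metal cap feeder fixed to the bench. Origin: underside, below the hopper's centre; x points from the loading tray across the hopper, away from the robot; z up. The hopper is an open box, inside 160 (x) by 170 (y) mm, rims 134 mm (tray side), 150 (sides), 170 (far side) above the bench.
- hopper_in (a point): Centre of the hopper's floor, 60 mm above the bench. In the floor is a 70 mm square outlet, open at the start; a slide gate geared to the knob closes it as the knob turns home. Caps tipped in with the gate open fall through.
- knob_axis (a point): Point on the gate knob's axis at gripping height, 15 mm below the knob's top. Fixed, does not turn with it. Its z axis is the knob's axis, leaning 0.40 rad from vertical toward feeder -x (the robot); its x axis points up the slope. Knob: black disc 48 mm across, 8 mm high, with a grip bar 50 mm long, 14 mm thick and 30 mm tall on it, to be pinched across the 14 mm.
- knob (a joint): Knob angle, rad, growing clockwise seen from above; at 0 the bar lies along knob_axis x, light mark downslope. Up to 0.6 it turns lightly (0.05 N m) and stays where left; then the detent resists, up to 0.2 to 0.3 N m near 1.4; let go short of 1.9 it springs back to 0.6-0.8. Past 1.95 (grip firmly) it snaps to its home stop at 2.6 and stays. Too long for one twist of the wrist.
- tray (a joint): Tilt of the loading tray in rad: 0 level (its rest), 1.35 fully tipped; it hinges at the hopper's rim, so its robot side rises. Let go, it sinks back to 0, damped. Metal, 0.3 kg, inside 118 mm wide, 125 mm long, walls 34 mm high on three sides, open to the hopper. Caps slide out somewhere between 0.45 and 0.75; tip it to about 1.0.
- tray_hinge (a point): Middle of the tray's hinge line, which runs along the feeder's y axis, 138 mm above the bench.
- tray_bar (a point): Middle of the tray's handle: round steel bar 12 mm thick, 90 mm long, parallel to the hinge, 180 mm from it on the robot side, 158 mm above the bench when level. 46 mm free between it and the tray's back wall, joined by rods at its ends. The point turns with the tray: x from bar to hinge, y along the bar. Pinched across x, it can pivot in the fingers while the tool stays upright.
- cap0: One of the five ribbed screw caps in the tray: white plastic cylinder 30 mm in diameter, 22 mm high, about 15 g; origin at the centre of its underside.
- cap1: One of the five ribbed screw caps in the tray: white plastic cylinder 30 mm in diameter, 22 mm high, about 15 g; origin at the centre of its underside.
- cap2: One of the five ribbed screw caps in the tray: white plastic cylinder 30 mm in diameter, 22 mm high, about 15 g; origin at the centre of its underside.
- cap3: One of the five ribbed screw caps in the tray: white plastic cylinder 30 mm in diameter, 22 mm high, about 15 g; origin at the centre of its underside.
- cap4: One of the five ribbed screw caps in the tray: white plastic cylinder 30 mm in diameter, 22 mm high, about 15 g; origin at the centre of its underside.
- glue: White glue bottle, 42 mm dia, 120 mm high, left of the tray; a bystander, origin at its underside (to be left alone).
- tape: Roll of tape lying flat, 84 mm dia, 24 mm high, behind the knob; a bystander, origin at its underside (to be left alone).
- roller: Grooved steel roller, 40 mm dia, 28 mm high, before the feeder; a bystander, origin at its underside (to be left alone).
- tin: Closed steel tin, 74 mm dia, 105 mm high; a bystander, origin at its underside (to be left alone).
- bowl: Aluminium bowl, 150 mm dia, 50 mm high; a bystander, origin at its underside (to be left alone).
- wrench: Wrench 170 mm long; a bystander, origin at its underside (to be left alone).
- jar: Glass jar with lid, 70 mm dia, 100 mm high; a bystander, origin at its underside (to be left alone).

How it is judged (in metres and radians):
On the way, in this order (a step that is already met when the one before it is completed fails the run):
1. the knob has clicked past its detent into the home position (over 2.4 rad), with the caps still in the tray (value of joint knob above 2.4 rad and not (x of any of cap0, cap1, cap2, cap3, cap4 in the frame of feeder above -0.085 m)), for 0.2 s.
2. all five caps are inside the hopper (x of cap0 in the frame of feeder between -0.085 and 0.085 m and y of cap0 in the frame of feeder between -0.09 and 0.09 m and z of cap0 in the frame of feeder between 0.045 and 0.13 m and x of cap1 in the frame of feeder between -0.085 and 0.085 m and y of cap1 in the frame of feeder between -0.09 and 0.09 m and z of cap1 in the frame of feeder between 0.045 and 0.13 m and x of cap2 in the frame of feeder between -0.085 and 0.085 m and y of cap2 in the frame of feeder between -0.09 and 0.09 m and z of cap2 in the frame of feeder between 0.045 and 0.13 m and x of cap3 in the frame of feeder between -0.085 and 0.085 m and y of cap3 in the frame of feeder between -0.09 and 0.09 m and z of cap3 in the frame of feeder between 0.045 and 0.13 m and x of cap4 in the frame of feeder between -0.085 and 0.085 m and y of cap4 in the frame of feeder between -0.09 and 0.09 m and z of cap4 in the frame of feeder between 0.045 and 0.13 m), for 0.2 s.
At the end, for the whole second after the job is handed in: The knob is in its home position (over 2.4 rad), all five caps lie at rest inside the hopper's walls and above its floor (none fallen through or over), and the tray is back down within 0.08 rad of level (all of step 2 and value of joint knob above 2.4 rad and linear speed of each of cap0, cap1, cap2, cap3, cap4 below 0.03 m/s and value of joint tray below 0.08 rad); the robot touches nothing.
It fails at once if a bystander (glue, tape, roller, tin, bowl, wrench, jar) is moved more than 30 mm (distance of any of glue, tape, roller, tin, bowl, wrench, jar from where it was at the start of the episode above 0.03 m).
It also fails if it takes over 61 s, if anything falls off the work surface, if the arm or the gripper's body presses on something with over 40 N, if the wrist force passes 120 N, or if a joint passes its speed limit or range.

ROBOT

A 7-joint arm with a two-finger parallel gripper is mounted at the origin on the work surface. World frame = base frame: x ahead of the robot, y to its left, z up, the work surface at z = 0. Lengths are in mm, angles in rad, forces in N, time in s.
With the tool pointing down it reaches from about 400 to 850 mm from the base axis. Payload 4.4 kg.
Tool frame: the origin (TCP) lies at the very end of the fingers, on their centre line; the grasp point (between the pads) lies 19 mm behind it; z points along the fingers, y is the direction in which the jaws open and shut (so a half turn about z gives the same grasp; the last joint's range is limited). The gripper opens to 94 mm and grips with 3 to 60 N. Pads are 16 mm wide; open, the fingers measure 119 mm over their backs; the gripper's body (75 mm by 177 mm) begins 78 mm behind the grasp point.
Start: joints at [-1.192, 0.628, 0.038, 1.517, -0.027, 0.996, -0.02], TCP at [279.658, 586.779, 169.378] pointing down, gripper open.
Joint ranges: [-3.06, 3.06], [-0.37, 2.12], [-1.25, 1.32], [0.18, 2.47], [-1.1, 4.24], [0.23, 1.98], [-2.94, 2.94]. Speed limits (rad/s): [2.57, 2.57, 3.14, 3.14, 3.14, 3.14, 3.14].

INTERFACE

Orientations are given as a unit quaternion [w, x, y, z].
In Python, from rig import * gives the robot as it stands.
- The arm moves only by the shell command python3 -m creep 'ROWS'. ROWS is JSON, a list of rows, each an object of numbers: "tx", "ty", "tz": the shift along the tool's x, y, z in mm; "ax", "ay", "az": the turn, a rotation vector about the tool's x, y, z in rad; "hand": the finger opening in mm, from 0 to 94. In form: [{"tx": .., "ty": .., "tz": .., "ax": .., "ay": .., "az": .., "hand": ..}, ...]. A call has 1 to 20 rows; each row is the pose to reach, as a shift and turn from the pose measured when the call began, along the tool's axes at that moment; what a row does not reach only later rows make up. A row lasts 1/8 s, in which the tool goes at most 62.5 mm and 10.7 degrees, less where a joint would pass 70% of its speed; a pose out of reach is approached as far as the arm can. A call with a gripper value outside its range is refused whole. The fingers move at their own pace and stop on an object; the grip force is fixed at half the most. Time passes only in rows, so rows that repeat a pose let the fingers close. It gives the time, the measured TCP pose, the force and the opening at its end, in the units of the state.
- read_state(): the state, without advancing time (a new reading comes with each control period).
- get_image(name): name is "side" or "top" or "wrist"; returns a dict with "img" (420x560x3 uint8, red, green, blue), "range_z" (420x560 float32, mm along the optical axis (not along the pixel's ray), 0 where there is no reading), "vfov" (degrees; the focal length in pixels is half the picture's height over the tangent of half this angle, whatever the lens; pixels are square), "cx", "cy" (the principal point, pixels), "rvec" (rotation vector, rad) and "tvec" (3), from world to camera coordinates, as OpenCV has them; the wrist camera has in their place "T_tool_cam" (4x4, takes a point from camera to tool coordinates, whose origin is the TCP and whose axes are the flange's). Camera axes: x right, y down, z forward; pixel columns grow to the right and rows downward; lengths in mm; the calibration is good to about 2 mm. The wrist camera is an equidistant fisheye: a pixel r from the principal point sees the ray r / f radians off the axis. A picture is of the moment at which its call begins: read the wrist's pose just before it.
- finish_job(): hands the job in, once; it reports no verdict.
The state is a dict: "t": time; "joint_pos": joint angles; "dq": joint speeds; "effort": joint torques, N m; "tcp_pos": TCP position; "tool_rot": TCP orientation; "force": force on the tool from outside, world axes, zero at the start; "torque": the same for the moment, N m; "gripper_width": finger opening in mm.
Only numpy, scipy, OpenCV 4.12 (cv2) and the standard library are available. Lean on these libraries where they do the work, as an engineer would, in place of code of your own. Each camera call takes 0.05 s, during which the arm holds its last target. There are 200 camera calls.

## Working session

There is one attempt and no reset: what is moved stays moved. The work goes in short steps, Python scripts to look and compute and a shell command to move; the robot and the scene stay as the last step left them, time stands still between calls to the robot, and variables do not carry over. Pictures are saved under pics/ and viewed, about 8 in all and at most 12, crops included, and the job is handed in when it is done.

```bash
mkdir -p pics; python3 - <<'E'
from rig import *
import cv2,pickle
s=read_state();print({k:s[k] for k in('t','tcp_pos','tool_rot','gripper_width')})
d={n:get_image(n) for n in('side','top')}
pickle.dump(d,open('v0.pkl','wb'))
for n in d:
  v=d[n];print(n,v['vfov'],v['cx'],v['cy'],v['rvec'],v['tvec']);cv2.imwrite(f'pics/{n}0.png',cv2.resize(v['img'][:,:,::-1],(784,588),interpolation=cv2.INTER_CUBIC))
E
```

```text
{'t': 0.0, 'tcp_pos': array([279.36140466, 586.08758943, 168.446955  ]), 'tool_rot': array([-1.78824335e-04,  2.20557894e-01,  9.75373417e-01, -9.38669523e-04]), 'gripper_width': 93.65061349648987}
side 55.15405523954872 273.2619080983556 211.08082413189678 [ 2.00128295 -0.69465766  0.38873253] [-424.65624918  271.04590214 1083.30410187]
top 44.75765606784864 293.27984066416985 201.71023966675187 [ 2.19826291 -2.13938554  0.12361739] [ -28.38991429  562.08399122 1450.06338813]
```

View pics/top0.png

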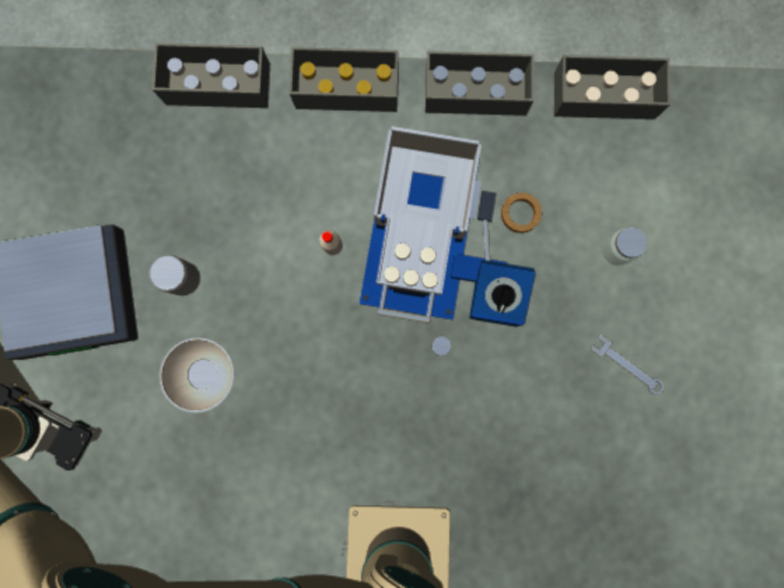

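View pics/side0.png

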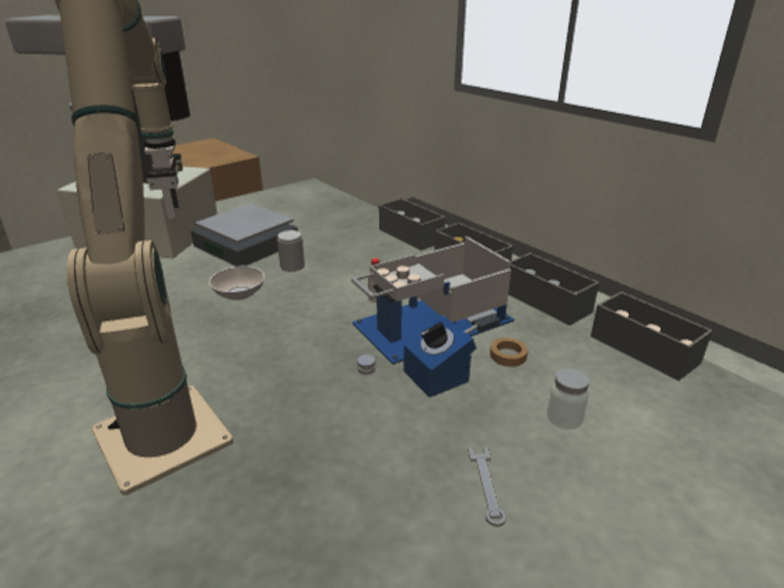

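The top view shows the feeder at (425,225), the tray bar at about (380–431,318) and the knob at (503,295). Glue is at (329,241), the roller at (441,345) and the tape at (521,212). The side view agrees. Next I measure with depth.

```bash
cat > h.py <<'E'
import numpy as np,cv2,pickle
from scipy.spatial.transform import Rotation as R
def cam(v):
    f=v['img'].shape[0]/2/np.tan(np.radians(v['vfov'])/2)
    return f,R.from_rotvec(np.ravel(v['rvec'])).as_matrix(),np.ravel(v['tvec'])
def cloud(v):
    f,M,t=cam(v);Z=v['range_z'].astype(float);h,w=Z.shape
    u,r=np.meshgrid(np.arange(w),np.arange(h))
    P=np.stack([(u-v['cx'])/f*Z,(r-v['cy'])/f*Z,Z],-1)
    return (P-t)@M
def proj(v,p):
    f,M,t=cam(v);q=M@np.asarray(p,float)+t
    return f*q[0]/q[2]+v['cx'],f*q[1]/q[2]+v['cy']
def ray(v,u,r):
    f,M,t=cam(v);d=M.T@np.array([(u-v['cx'])/f,(r-v['cy'])/f,1]);return -M.T@t,d/np.linalg.norm(d)
def atz(v,u,r,z):
    o,d=ray(v,u,r);return o+d*(z-o[2])/d[2]
def q(s): a=s['tool_rot'];return R.from_quat([a[1],a[2],a[3],a[0]])
E
python3 - <<'E'
from h import *
d=pickle.load(open('v0.pkl','rb'));P=cloud(d['top'])
for n,(u,r) in dict(bl=(380,315),bm=(406,318),br=(431,320),hl=(380,221),hr=(461,235),far_l=(390,130),far_r=(480,145),knob=(503,293),kn2=(503,304),disc=(490,295),glue=(327,238),roller=(441,345),floor=(410,215),fl2=(425,190)).items():
    i,j=round(r*420/588),round(u*560/784);print(n,P[i,j].round(), [int(x) for x in P[i-2:i+3,j,2]])
# zoomed crops
c=d['top']['img'][80:245,245:395,::-1];a=cv2.resize(c,None,fx=3.6,fy=3.6,interpolation=cv2.INTER_CUBIC)
c=d['side']['img'][160:290,240:380,::-1];b=cv2.resize(c,(250*1,232));
cv2.imwrite('pics/crop1.png',a);print(a.shape)
E
```

```text
bl [495.  51.  -2.] [163, 159, -1, 2, 7]
bm [481.  -6. 159.] [163, 168, 159, 3, 2]
br [486. -59.   3.] [-2, 2, 3, 4, 5]
hl [678.  53.  90.] [122, 102, 90, 69, 54]
hr [ 655. -111.   88.] [118, 98, 87, 67, 54]
far_l [845.  34. 156.] [-2, 145, 155, 147, 150]
far_r [ 821. -141.  151.] [-1, 147, 150, 150, 4]
knob [ 536. -190.  135.] [117, 125, 134, 137, 136]
kn2 [ 515. -191.  132.] [136, 127, 131, 134, 128]
disc [ 534. -170.  100.] [103, 92, 100, 91, 94]
glue [636. 152. 118.] [122, 120, 118, 120, 111]
roller [436. -79.  25.] [24, 24, 25, 30, 25]
floor [696.  -8.  65.] [60, 64, 64, 147, 141]
fl2 [764. -40.   6.] [15, 9, 5, 13, 11]
(594, 540, 3)
```

View pics/crop1.png

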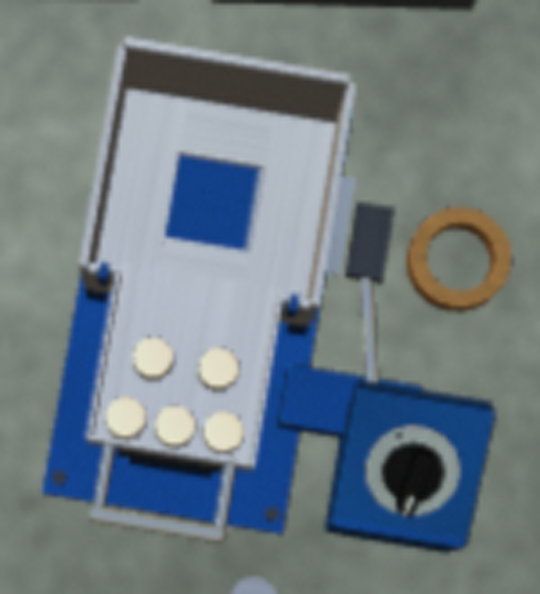

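The crop shows the bar ends at crop (92,514) and (222,534), the hopper's far corners at (125,42) and (352,78), and the knob bar centred near (413,475). The knob's light mark is downslope at (409,505), so the knob is near 0.

```bash
cat >> h.py <<'E'
def report(s,T,Rt):
    # shift/turn from the measured pose to target TCP T, rotation Rt, in tool axes
    r=q(s);print('shift',(r.inv().apply(np.asarray(T)-s['tcp_pos'])).round(1),'turn',(r.inv()*Rt).as_rotvec().round(3))
E
python3 - <<'E'
from h import *
from rig import *
d=pickle.load(open('v0.pkl','rb'));v=d['top'];g=lambda u,r,z:atz(v,u/3.6+245-.5,r/3.6+80-.5,z)
bl,br=g(92,514,158),g(222,534,158);fl,fr=g(125,42,170),g(352,78,170)
print('bar',bl.round(),br.round(),(bl+br)/2,np.linalg.norm(bl-br))
for a,b in((bl,br),(fl,fr)):
  e=a-b;print('yaw',np.arctan2(-e[0],e[1]))
print('far mid',(fl+fr)/2,np.linalg.norm(fl-fr))
print('outlet',g(213,202,60))
print('knob top c',g(413,475,135),'mark',g(409,505,128),g(404,512,128),g(414,512,128))
# local plane: knob points from depth: those in the region
for n in('top','side'):
  P=cloud(d[n]);m=(abs(P[...,0]-535)<80)&(abs(P[...,1]+190)<55)&(P[...,2]>95);Q=P[m]
  hi=Q[Q[:,2]>118];print(n,len(hi),hi.mean(0),hi.min(0),hi.max(0))
  C=P[(P[...,2]>125)&(abs(P[...,0]-481)<14)&(abs(P[...,1]+0)<70)];print('bar cloud',len(C),C.mean(0),np.median(C[:,2]))
E
```

```text
bar [493.  47. 158.] [481. -48. 158.] [486.56327189  -0.51955141 158.        ] 96.37438612089126
yaw -0.12556468008190183
yaw -0.13262721727623694
far mid [834.09356146 -51.71524514 170.        ] 171.61386262860208
outlet [751.99943149 -37.80886387  60.        ]
knob top c [ 529.86932665 -190.86864399  135.        ] mark [ 507.82934031 -189.10080216  128.        ] [ 502.46409397 -185.41557152  128.        ] [ 502.66880544 -192.92385041  128.        ]
top 169 [ 544.07406341 -195.00737407  128.75329349] [ 502.03043068 -243.90206111  118.00612804] [ 594.74607029 -155.94889158  145.52344677]
bar cloud 171 [485.95411793  -6.71672667 163.51137591] 163.575864374781
side 112 [ 522.11659254 -196.1442459   128.17794442] [ 496.61897864 -206.95276845  118.07293097] [ 546.12261094 -181.02145746  142.13185852]
bar cloud 90 [480.79569287 -11.07023788 160.77512242] 160.86716080410497
```

```bash
cat >> h.py <<'E'
yaw=-0.138
xf=np.array([np.cos(yaw),np.sin(yaw),0]);yf=np.array([-np.sin(yaw),np.cos(yaw),0]);zf=np.array([0,0,1.])
kz=-np.sin(.4)*xf+np.cos(.4)*zf
def rot(y,z): return R.from_matrix(np.stack([np.cross(y,z),y,z],1))
RK=rot(yf,-kz); RD=rot(yf,-zf)
E
python3 - <<'E'
from h import *
from rig import *
s=read_state();k=np.array([526,-191,132.])
report(s,[330,450,330],RD);report(s,k+130*kz,RK);print(k+130*kz)
E
```

```text
shift [-104.3 -101.4 -161.3] turn [-0.002 -0.    -0.307]
shift [-508.7 -610.9  -82.1] turn [-0.063 -0.397 -0.302]
[ 475.85689637 -184.03598792  251.73792922]
```

```bash
python3 -m creep '[{"tx":0,"ty":0,"tz":-50},{"tx":-20,"ty":-24,"tz":-95},{"tx":-45,"ty":-55,"tz":-130},{"tx":-80,"ty":-96,"tz":-150,"az":-0.05},{"tx":-120,"ty":-144,"tz":-160,"ay":-0.03,"az":-0.1},{"tx":-160,"ty":-192,"tz":-160,"ay":-0.06,"az":-0.15},{"tx":-200,"ty":-240,"tz":-160,"ax":-0.02,"ay":-0.1,"az":-0.2},{"tx":-240,"ty":-288,"tz":-160,"ax":-0.03,"ay":-0.15,"az":-0.25},{"tx":-280,"ty":-336,"tz":-160,"ax":-0.04,"ay":-0.2,"az":-0.3},{"tx":-320,"ty":-384,"tz":-160,"ax":-0.05,"ay":-0.25,"az":-0.3},{"tx":-360,"ty":-432,"tz":-155,"ax":-0.06,"ay":-0.3,"az":-0.3},{"tx":-400,"ty":-480,"tz":-145,"ax":-0.06,"ay":-0.35,"az":-0.3},{"tx":-440,"ty":-528,"tz":-125,"ax":-0.06,"ay":-0.397,"az":-0.3},{"tx":-475,"ty":-571,"tz":-105,"ax":-0.063,"ay":-0.397,"az":-0.302},{"tx":-509,"ty":-611,"tz":-82,"ax":-0.063,"ay":-0.397,"az":-0.302},{"tx":-509,"ty":-611,"tz":-82,"ax":-0.063,"ay":-0.397,"az":-0.302},{"tx":-509,"ty":-611,"tz":-82,"ax":-0.063,"ay":-0.397,"az":-0.302}]'
python3 - <<'E'
from h import *
from rig import *
s=read_state();print(s['t'],s['joint_pos'].round(2),s['tcp_pos'].round(1),s['force'])
v=get_image('wrist');pickle.dump((s,v),open('w1.pkl','wb'));print(v['vfov'],v['cx'],v['cy'],v['T_tool_cam'])
cv2.imwrite('pics/w1.png',cv2.resize(v['img'][:,:,::-1],(784,588),interpolation=cv2.INTER_CUBIC))
E
```

```text
0.1 [-1.19  0.63  0.04  1.52 -0.03  1.   -0.02] [279.4 586.2 168.6] [-0.065732    0.26402189  0.16402042]
65.70646984690485 278.1224204243386 211.7918634694962 [[-3.63557981e-04 -9.71614690e-01 -2.36568725e-01  6.87417657e+01]
 [ 9.99999932e-01 -3.67079049e-04 -2.91609107e-05 -3.80578266e-01]
 [-5.85062534e-05 -2.36568720e-01  9.71614758e-01 -2.14766415e+02]
 [ 0.00000000e+00  0.00000000e+00  0.00000000e+00  1.00000000e+00]]schema error: expected keys tx, ty, tz, ax, ay, az, hand
```

View pics/w1.png

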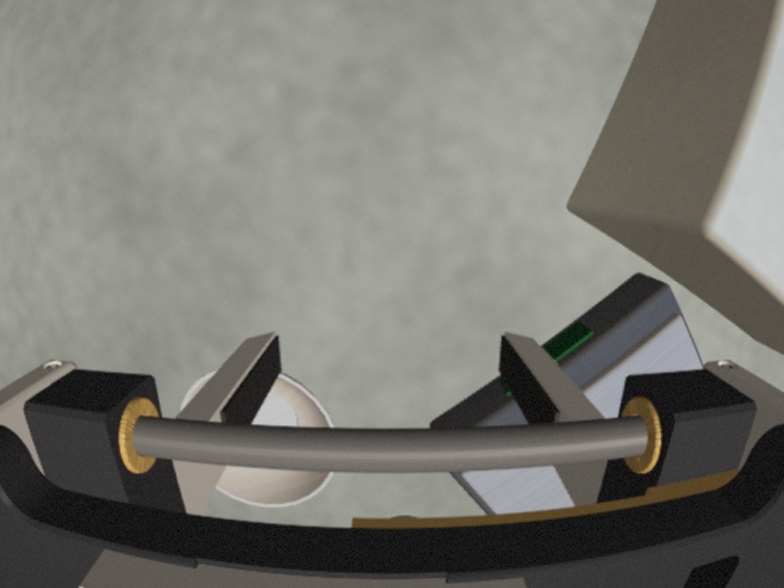

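The rows were refused because every key is needed. The picture shows only the start pose, with the fingertips at (275,340) and (505,340). Resending with all keys.

```bash
python3 -m creep '[{"tx":0,"ty":0,"tz":-50,"ax":0,"ay":0,"az":0,"hand":94},{"tx":-20,"ty":-24,"tz":-95,"ax":0,"ay":0,"az":0,"hand":94},{"tx":-45,"ty":-55,"tz":-130,"ax":0,"ay":0,"az":0,"hand":94},{"tx":-80,"ty":-96,"tz":-150,"ax":0,"ay":0,"az":-0.05,"hand":94},{"tx":-120,"ty":-144,"tz":-160,"ax":0,"ay":-0.03,"az":-0.1,"hand":94},{"tx":-160,"ty":-192,"tz":-160,"ax":0,"ay":-0.06,"az":-0.15,"hand":94},{"tx":-200,"ty":-240,"tz":-160,"ax":-0.02,"ay":-0.1,"az":-0.2,"hand":94},{"tx":-240,"ty":-288,"tz":-160,"ax":-0.03,"ay":-0.15,"az":-0.25,"hand":94},{"tx":-280,"ty":-336,"tz":-160,"ax":-0.04,"ay":-0.2,"az":-0.3,"hand":94},{"tx":-320,"ty":-384,"tz":-160,"ax":-0.05,"ay":-0.25,"az":-0.3,"hand":94},{"tx":-360,"ty":-432,"tz":-155,"ax":-0.06,"ay":-0.3,"az":-0.3,"hand":94},{"tx":-400,"ty":-480,"tz":-145,"ax":-0.06,"ay":-0.35,"az":-0.3,"hand":94},{"tx":-440,"ty":-528,"tz":-125,"ax":-0.06,"ay":-0.397,"az":-0.3,"hand":94},{"tx":-475,"ty":-571,"tz":-105,"ax":-0.063,"ay":-0.397,"az":-0.302,"hand":94},{"tx":-509,"ty":-611,"tz":-82,"ax":-0.063,"ay":-0.397,"az":-0.302,"hand":94},{"tx":-509,"ty":-611,"tz":-82,"ax":-0.063,"ay":-0.397,"az":-0.302,"hand":94},{"tx":-509,"ty":-611,"tz":-82,"ax":-0.063,"ay":-0.397,"az":-0.302,"hand":94}]'
cat > look.py <<'E'
import sys
from h import *
from rig import *
n=sys.argv[1]
s=read_state();print(s['t'],s['joint_pos'].round(2),s['tcp_pos'].round(1),s['force'].round(1),s['gripper_width'])
v=get_image('wrist');pickle.dump((s,v),open(n+'.pkl','wb'))
cv2.imwrite(f'pics/{n}.png',cv2.resize(v['img'][:,:,::-1],(784,588),interpolation=cv2.INTER_CUBIC))
E
python3 look.py w2
```

```text
t: 2.28
tcp_pos: [475.8, -186.3, 250.7]
tool_rot: [0.198, 0.069, 0.978, -0.014]
force: [0.9, -0.3, -0.2]
gripper_width: 94.1
2.275 [-0.21  0.17  0.71  2.2  -0.51  0.49  2.32] [ 475.8 -186.3  250.7] [ 0.9 -0.3 -0.2] 94.07819804499151
```

View pics/w2.png

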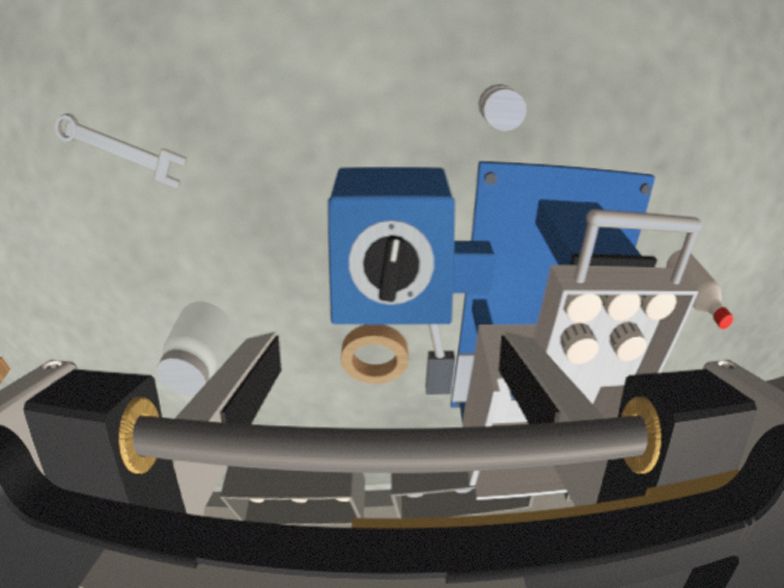

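The wrist view shows the knob with disc centre (391,262), light mark (395,250) and index dots at (391,226) and (410,294). The bar is turned slightly clockwise, by about 0.1 rad. The tray bar runs (592,218)–(700,222).

```bash
cat >> h.py <<'E'
def wcloud(s,v):
    f=210/np.tan(np.radians(v['vfov'])/2);Z=v['range_z'].astype(float);h,w=Z.shape
    u,r=np.meshgrid(np.arange(w)-v['cx'],np.arange(h)-v['cy']);rr=np.hypot(u,r)+1e-9;t=np.tan(rr/f)
    P=np.stack([u/rr*t*Z,r/rr*t*Z,Z],-1);T=np.array(v['T_tool_cam'])
    return (P@T[:3,:3].T+T[:3,3])@q(s).as_matrix().T+s['tcp_pos']
E
python3 - <<'E'
from h import *
s,v=pickle.load(open('w2.pkl','rb'));P=wcloud(s,v);I=v['img'].astype(int)
for n,(u,r) in dict(mark=(395,250),kc=(390,275),disc0=(391,228),dh=(410,294),barL=(592,218),barM=(646,220),barR=(700,222),bench=(250,250)).items():
    i,j=round(r*420/588),round(u*560/784);print(n,P[i,j].round(1))
# knob bar: points above disc plane, in slope frame
k0=np.array([526,-191,132.]);kx=np.cos(.4)*xf+np.sin(.4)*zf
L=np.stack([(P-k0)@kx,(P-k0)@yf,(P-k0)@kz],-1)
m=(abs(L[...,0])<45)&(abs(L[...,1])<40)&(abs(L[...,2])<25);Q=L[m]
print('hist',np.histogram(Q[:,2],np.arange(-24,26,4)))
z=np.percentile(Q[:,2],97);
for lo in(-8,-5):
  B=Q[Q[:,2]>lo][:,:];c=B[:,:2];(cc,sz,an)=cv2.minAreaRect(c.astype(np.float32));print(lo,len(B),'mean',B.mean(0),cc,sz,an,B[:,2].max())
dk=m&(I.sum(-1)<90);D=L[dk];print('dark',len(D),np.median(D,0))
ls=m&(I.min(-1)>140);D=L[ls];print('disc light',len(D),D.mean(0),D.min(0),D.max(0))
# tray bar
m=(P[...,2]>140)&(abs((P-[486,0,160])@xf)<14)&(abs((P-[486,0,160])@yf)<60);print('tbar',m.sum(),P[m].mean(0),P[m].min(0),P[m].max(0))
E
```

```text
mark [ 505.  -186.7  126.2]
kc [ 520.8 -192.2  134. ]
disc0 [ 505.  -189.9   89.3]
dh [ 558.8 -180.7  110.1]
barL [475.1 -47.9 162. ]
barM [479.6  -4.8 162.1]
barR [484.5  45.1 163.7]
bench [ 555.9 -354.1   -1. ]
hist (array([  4,   8,   5,  10,   3,  19, 525,  39,   0,   0,   0,   0]), array([-24, -20, -16, -12,  -8,  -4,   0,   4,   8,  12,  16,  20,  24]))
-8 586 mean [-7.71536625 -0.72499682  2.47081093] (-6.658458709716797, -0.7665739059448242) (13.969655990600586, 49.446048736572266) 80.68280029296875 5.707984721105821
-5 583 mean [-7.64359117 -0.72289775  2.51649364] (-6.658458709716797, -0.7665739059448242) (13.969655990600586, 49.446048736572266) 80.68280029296875 5.707984721105821
dark 20 [-25.98386309  -4.58105583  -4.86067848]
disc light 59 [-19.02861604   1.34801599   2.84966537] [-29.57983429  -1.84340307 -24.68097497] [16.67867873 18.76581094  5.70798472]
tbar 1122 [481.87561481  -5.41214898 161.19889332] [470.22992227 -50.70498598 154.36900581] [505.67787521  48.69634532 165.19553065]
```

```bash
python3 - <<'E'
from h import *
from rig import *
kx=np.cos(.4)*xf+np.sin(.4)*zf
k=np.array([526,-191,132.])+(-6.7)*kx-.8*yf+2.5*kz;print('knob top',k)
s=read_state();Rt=RK*R.from_rotvec([0,0,.16])
report(s,k+20*kz,Rt);report(s,k-26*kz,Rt)
E
```

```text
knob top [ 518.81321906 -190.80955862  131.69354959]
shift [  6.6   3.1 106.4] turn [-0.004 -0.     0.157]
shift [  6.5   3.2 152.4] turn [-0.004 -0.     0.157]
```

```bash
python3 -m creep '[{"tx":3,"ty":1,"tz":35,"ax":0,"ay":0,"az":0.08,"hand":50},{"tx":6.5,"ty":3,"tz":75,"ax":-0.004,"ay":0,"az":0.157,"hand":50},{"tx":6.5,"ty":3,"tz":110,"ax":-0.004,"ay":0,"az":0.157,"hand":50},{"tx":6.5,"ty":3,"tz":130,"ax":-0.004,"ay":0,"az":0.157,"hand":50},{"tx":6.5,"ty":3,"tz":145,"ax":-0.004,"ay":0,"az":0.157,"hand":50},{"tx":6.5,"ty":3,"tz":152,"ax":-0.004,"ay":0,"az":0.157,"hand":50},{"tx":6.5,"ty":3,"tz":152,"ax":-0.004,"ay":0,"az":0.157,"hand":5},{"tx":6.5,"ty":3,"tz":152,"ax":-0.004,"ay":0,"az":0.157,"hand":5},{"tx":6.5,"ty":3,"tz":152,"ax":-0.004,"ay":0,"az":0.157,"hand":5},{"tx":6.5,"ty":3,"tz":152,"ax":-0.004,"ay":0,"az":0.157,"hand":5},{"tx":6.5,"ty":3,"tz":152,"ax":-0.004,"ay":0,"az":0.157,"hand":5}]'
python3 - <<'E'
from h import *
from rig import *
kx=np.cos(.4)*xf+np.sin(.4)*zf
s=read_state();print(s['joint_pos'].round(2),s['torque']);k=np.array([518.8,-190.8,131.7])
report(s,k-26*kz,RK*R.from_rotvec([0,0,.16]))
E
```

```text
t: 3.7
tcp_pos: [532.5, -195.3, 119.7]
tool_rot: [0.189, 0.145, 0.971, 0.005]
force: [0.4, -0.2, 0.8]
gripper_width: 6.0
[ 0.19  0.46  0.25  2.22 -1.1   0.23  2.71] [0.08957761 0.37182269 0.02166686]
shift [8.5 1.2 9.6] turn [ 0.003 -0.021 -0.   ]
```

```bash
python3 look.py w3
```

```text
3.7 [ 0.19  0.46  0.25  2.22 -1.1   0.23  2.71] [ 532.5 -195.3  119.7] [ 0.4 -0.2  0.8] 6.007865827032647
```

View pics/w3.png

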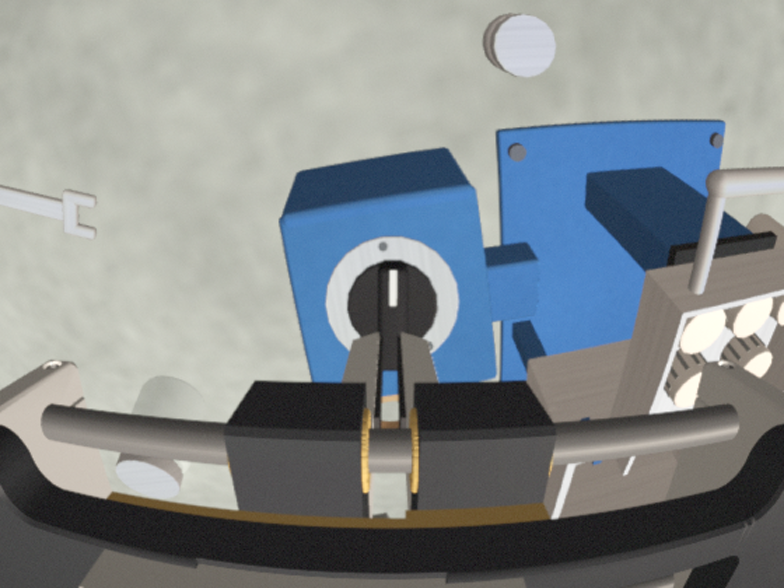

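The knob lies squarely under the fingers, with the mark at (392,287) and the bar running to about (392,395). The fingers closed to 6 mm, so they are above the bar or past its end. I'll check the range data against triangulation.

```bash
cat >> h.py <<'E'
def wray(s,v,u,r):
    f=210/np.tan(np.radians(v['vfov'])/2);a=np.array([u-v['cx'],r-v['cy']]);n=np.hypot(*a);d=np.r_[a/n*np.sin(n/f),np.cos(n/f)]
    T=np.array(v['T_tool_cam']);M=q(s).as_matrix();return M@T[:3,3]+s['tcp_pos'],M@T[:3,:3]@d
def tri(rays):
    A=sum(np.eye(3)-np.outer(d,d) for o,d in rays);b=sum((np.eye(3)-np.outer(d,d))@o for o,d in rays);p=np.linalg.solve(A,b)
    return p,[np.linalg.norm((np.eye(3)-np.outer(d,d))@(p-o)) for o,d in rays]
E
python3 - <<'E'
from h import *
S=[pickle.load(open(n+'.pkl','rb')) for n in('w2','w3')]
kx=np.cos(.4)*xf+np.sin(.4)*zf;k0=np.array([518.8,-190.8,131.7])
g=lambda p:np.array([(p-k0)@kx,(p-k0)@yf,(p-k0)@kz])
# mark centroid by brightness
rs=[]
for (s,v),(u,r) in zip(S,((395,250),(392,287))):
  I=v['img'].min(-1).astype(int);i,j=round(r*5/7),round(u*5/7);w=np.zeros_like(I,bool);w[i-16:i+17,j-6:j+7]=1
  n,l,st,c=cv2.connectedComponentsWithStats(((I>120)&w).astype(np.uint8));b=min(range(1,n),key=lambda a:np.hypot(*(c[a]-[j,i])));print(c[b],st[b]);rs.append(wray(s,v,*c[b]))
  P=wcloud(s,v);print('cloud',P[int(c[b][1]),int(c[b][0])])
p,e=tri(rs);print(p,e,g(p))
d=pickle.load(open('v0.pkl','rb'))['top']
p,e=tri(rs+[ray(d,409/3.6+244.5,505/3.6+79.5)]);print(p,e)
s,v=S[1];T=s['tcp_pos'];print('tcp local',g(T))
for u,r in((392,270),(392,305),(392,320),(391,345),(391,365),(390,385)): print(u,r,g(wcloud(s,v)[round(r*5/7),round(u*5/7)]).round(1))
# fingertip ring points: disc dots
for a in [((391,226),(383,246))]:
  p,e=tri([wray(*S[0],a[0][0]*5/7,a[0][1]*5/7),wray(*S[1],a[1][0]*5/7,a[1][1]*5/7)]);print('dot',p,e,g(p))
E
```

```text
[281.63076923 178.67692308] [279 171   6  16  65]
cloud [ 504.20265992 -187.67554862  125.2806766 ]
[280.48387097 205.41935484] [278 193   6  26 155]
cloud [ 504.01195906 -186.60095573  126.58344422]
[ 506.72559041 -187.07320343  122.86316463] [np.float64(0.27875049161567916), np.float64(0.2787504916157253)] [-14.92896239   2.03038147  -3.28232724]
[ 508.22381176 -188.20560646  120.7213453 ] [np.float64(0.8157194784827624), np.float64(1.1072948347171516), np.float64(1.8537924636416605)]
tcp local [  8.36573333  -2.56203716 -16.57928119]
392 270 [-23.5   3.3   1. ]
392 305 [-7.5  0.8  0.1]
392 320 [-0.4 -0.4 -0. ]
391 345 [10.8 -2.8 -0.2]
391 365 [21.  -4.5  0.3]
390 385 [ 48.4  -8.7 -40.2]
dot [ 512.07768984 -190.35765173   72.26431362] [np.float64(0.20888377189849086), np.float64(0.20888377189856613)] [-29.33418769  -0.48659424 -52.12729228]
```

```bash
python3 - <<'E'
from h import *
from rig import *
for n,px in(('w3',((365,338),(372,338),(410,338),(416,338),(425,338),(362,370),(420,370))),('w2',((270,345),(275,340),(505,345),(510,340),(260,370)))):
  s,v=pickle.load(open(n+'.pkl','rb'));P=wcloud(s,v)
  for u,r in px: print(n,u,r,q(s).inv().apply(P[round(r*5/7),round(u*5/7)]-s['tcp_pos']).round(1))
s=read_state();print(s['t'],s['gripper_width'],s['joint_pos'])
E
```

```text
w3 365 338 [ 10.1 -10.  -42.4]
w3 372 338 [ 10.3  -7.2 -43. ]
w3 410 338 [ 10.4   7.9 -43.2]
w3 416 338 [ 10.3  10.1 -43.1]
w3 425 338 [-11.3  19.4  20.3]
w3 362 370 [ 10.   -9.3 -75.3]
w3 420 370 [ 10.    9.8 -75.5]
w2 270 345 [  8.9 -47.7 -48.3]
w2 275 340 [  8.5 -47.4 -42.3]
w2 505 345 [  8.   46.4 -45.9]
w2 510 340 [  9.8  48.1 -46. ]
w2 260 370 [  5.4 -47.2 -66. ]
3.75 5.7585924852677515 [ 0.18901361  0.45843797  0.24719108  2.21612187 -1.09930245  0.23329313
  2.7142284 ]
```

```bash
python3 - <<'E'
from h import *
d=pickle.load(open('v0.pkl','rb'))
for n in('side','top'):
  P=cloud(d[n]);m=(abs(P[...,0]-280)<50)&(abs(P[...,1]-587)<60)&(P[...,2]>60);Q=P[m]
  print(n,len(Q),np.sort(Q[:,2])[:12].round(), Q[np.argsort(Q[:,2])[:3]].round())
  print(proj(d[n],[280,587,168]),proj(d[n],[280,587,210]))
v=d['side'];c=v['img'][95:165,90:150,::-1];cv2.imwrite('pics/sf.png',cv2.resize(c,None,fx=8,fy=8,interpolation=cv2.INTER_CUBIC))
E
```

```text
side 1767 [204. 205. 205. 206. 206. 207. 208. 208. 209. 209. 209. 209.] [[300. 636. 204.]
 [309. 627. 205.]
 [305. 627. 205.]]
(np.float64(126.23545762874426), np.float64(161.57171064880157)) (np.float64(124.11406952195915), np.float64(151.32627396640646))
top 1908 [207. 208. 208. 208. 209. 209. 209. 211. 211. 212. 212. 213.] [[311. 625. 207.]
 [314. 627. 208.]
 [302. 626. 208.]]
(np.float64(57.24837327196556), np.float64(298.9027263449093)) (np.float64(49.60931656280198), np.float64(300.28995450624416))
```

View pics/sf.png

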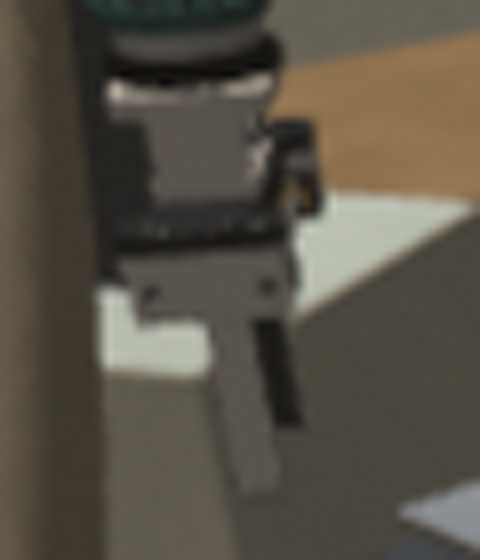

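The side camera also puts the real fingertips at z≈205 while the reported TCP is at 168. All three cameras agree that the fingers end about 40 mm short of the reported TCP, so I will plan with that offset. The arm also stopped at the J5 and J6 limits, so I'll fit a quick kinematic model to choose a feasible posture.

```bash
python3 - <<'E'
from h import *
from rig import *
import itertools
from scipy.optimize import least_squares
S=[pickle.load(open(n+'.pkl','rb'))[0] for n in('w1','w2','w3')]
ax='zyzyzyz'
best=[]
for sg in itertools.product((1,-1),repeat=7):
  ms=[]
  for s in S:
    r=R.identity()
    for a,g,j in zip(ax,sg,s['joint_pos']): r=r*R.from_euler(a,g*j)
    ms.append(r.inv()*q(s))   # const tool offset
  e=max((ms[0].inv()*m).magnitude() for m in ms);best.append((e,sg,ms[0].as_rotvec().round(2)))
best.sort(key=lambda b:b[0]);
for b in best[:4]: print(b)
sg=best[0][1]
def chain(j,L):
  r=R.identity();p=np.array([0,0,L[0]])
  for i,(a,g) in enumerate(zip(ax,sg)):
    r=r*R.from_euler(a,g*j[i])
    if i==2:p=p+r.apply([L[4],0,L[1]])
    if i==4:p=p+r.apply([L[5],0,L[2]])
    if i==6:p=p+r.apply([0,0,L[3]])
    if i==5:p=p+r.apply([L[6],0,0])
  return p,r
f=lambda L:np.concatenate([chain(s['joint_pos'],L)[0]-s['tcp_pos'] for s in S])
for fix in(0,1):
  o=least_squares((lambda L:f(np.r_[L,0,0,0])) if fix==0 else f,[330,400,400,250]+[0]*3*fix);print(o.x.round(1),abs(o.fun).max(),o.fun.round(1))
E
```

```text
(5.172315325591168e-16, (-1, 1, -1, 1, -1, 1, -1), array([ 0.  , -0.  ,  1.57]))
(0.6379420816899076, (1, 1, 1, 1, 1, 1, 1), array([ 0.  , -0.  , -0.68]))
(0.7980782260634389, (-1, -1, -1, -1, -1, -1, -1), array([0.  , 0.  , 1.57]))
(0.9733359900166244, (1, -1, 1, -1, 1, -1, 1), array([ 0.  ,  0.  , -0.68]))
[375.1 518.6 415.7 388.5] 23.038060201312476 [-23.   14.4  10.9  10.4  11.7  -3.9  -4.3  21.4  -7. ]
[308.1 523.  355.4 366.3  34.1 -19.5  -6. ] 24.676786763505902 [-24.7  11.   -1.3   5.1   4.2   5.6  -5.1   0.2  -4.3]
```

```bash
cat > kin.py <<'E'
from h import *
from scipy.optimize import least_squares
ax='zyzyzyz';sg=(-1,1,-1,1,-1,1,-1)
def chain(j,L):
  r=R.identity();p=np.array([0,0,L[0]])
  for i,(a,g) in enumerate(zip(ax,sg)):
    r=r*R.from_euler(a,g*j[i])
    if i==0:p=p+r.apply([L[4],L[5],0])
    if i==2:p=p+r.apply([L[6],L[7],L[1]])
    if i==4:p=p+r.apply([L[8],L[9],L[2]])
    if i==5:p=p+r.apply([L[10],0,0])
    if i==6:p=p+r.apply([L[11],L[12],L[3]])
  return p,r*R.from_euler('z',np.pi/2)
E
python3 - <<'E'
from kin import *
S=[pickle.load(open(n+'.pkl','rb'))[0] for n in('w1','w2','w3')]
def fit(act):
  idx=[0,1,2,3]+act
  def ex(x): L=np.zeros(13);L[idx]=x;return L
  o=least_squares(lambda x:np.concatenate([chain(s['joint_pos'],ex(x))[0]-s['tcp_pos'] for s in S]),[330,400,400,250]+[0]*len(act));return abs(o.fun).max(),act,o.x.round(1)
import itertools
r=[fit(list(a)) for k in(1,2) for a in itertools.combinations(range(4,13),k)]
r.sort(key=lambda t:t[0])
for t in r[:12]:print(t)
E
```

```text
(np.float64(0.14127236560335632), [5, 7], array([335.7, 559. , 382.2, 411.2, -11.6, -16.3]))
(np.float64(0.6777153179839388), [4, 7], array([355.4, 546.4, 385.9, 418.2,   4.5, -27.7]))
(np.float64(0.692665512959536), [7, 12], array([351.5, 550.1, 388.8, 415.9, -25.8,  -2.2]))
(np.float64(0.8126375883664139), [7, 11], array([360.7, 548.8, 388. , 424.7, -27.8,  -1.4]))
(np.float64(1.0052112857755446), [4, 5], array([307.8, 577. , 377.1, 401.3,  -6.6, -28.1]))
(np.float64(1.026078077310956), [6, 7], array([356.8, 551.8, 388. , 423.7,  -0.8, -27.1]))
(np.float64(1.0931487034693532), [7, 10], array([ 3.561e+02,  5.513e+02,  3.872e+02,  4.227e+02, -2.680e+01,
       -4.000e-01]))
(np.float64(1.0933059513120895), [7], array([356.4, 551.4, 387.6, 422.7, -27. ]))
(np.float64(1.1069757150054897), [7, 9], array([357. , 551.8, 387.4, 423.8, -26.6,  -0.7]))
(np.float64(1.163645731926124), [7, 8], array([357.7, 550.9, 388.5, 422.5, -27.2,   0.8]))
(np.float64(1.2923767963933415), [5, 11], array([301. , 572.8, 374.3, 392.2, -28. ,   1.9]))
(np.float64(1.3328731062729275), [5, 12], array([307.6, 572.5, 372.3, 399.8, -30.5,   2.4]))
```

```bash
cat >> kin.py <<'E'
L0=np.zeros(13);L0[[0,1,2,3,7]]=[356.4,551.4,387.6,422.7,-27]
lo=np.array([-3.06,-.37,-1.25,.18,-1.1,.23,-2.94]);hi=np.array([3.06,2.12,1.32,2.47,4.24,1.98,2.94])
def ik(p,Rt,j0,w=0.0,ref=None):
  ref=j0 if ref is None else ref
  def f(j):
    a,r=chain(j,L0);return np.r_[(a-p)/10,(r.inv()*Rt).as_rotvec()*10,w*(j-ref)]
  o=least_squares(f,np.clip(j0,lo+.01,hi-.01),bounds=(lo,hi));a,r=chain(o.x,L0);return o.x,np.linalg.norm(a-p),(r.inv()*Rt).magnitude()
E
python3 - <<'E'
from kin import *
rng=np.random.default_rng(0)
k=np.array([518.8,-190.8,131.7])
starts=[lo+(hi-lo)*rng.random(7) for _ in range(40)]
for tilt in(0,-.15,.15):
 for az in(.16,1.0,1.8,2.6):
  for fl in(0,np.pi):
   Rt=RK*R.from_rotvec([0,0,az+fl])*R.from_rotvec([0,tilt,0]) 
   T=k-26*kz+40*Rt.apply([0,0,1]);sol=[]
   for j in starts[:25]:
    x,e,a=ik(T,Rt,j)
    if e<2 and a<.02 and min(min(x-lo),min(hi-x))>.03: sol.append(x)
   sol=sorted(sol,key=lambda x:-min(min(x-lo),min(hi-x)))
   print(tilt,az,round(fl),len(sol),[list(x.round(2)) for x in sol[:2]])
E
```

```text
0 0.16 0 6 [[np.float64(0.99), np.float64(0.7), np.float64(-0.93), np.float64(2.25), np.float64(1.64), np.float64(0.48), np.float64(0.05)], [np.float64(1.02), np.float64(0.73), np.float64(-0.99), np.float64(2.25), np.float64(1.63), np.float64(0.52), np.float64(0.06)]]
0 0.16 3 0 []
0 1.0 0 5 [[np.float64(1.07), np.float64(0.77), np.float64(-1.07), np.float64(2.25), np.float64(1.62), np.float64(0.6), np.float64(-0.76)], [np.float64(0.89), np.float64(0.64), np.float64(-0.76), np.float64(2.25), np.float64(1.66), np.float64(0.36), np.float64(-0.83)]]
0 1.0 3 4 [[np.float64(1.01), np.float64(0.72), np.float64(-0.97), np.float64(2.25), np.float64(1.63), np.float64(0.51), np.float64(2.36)], [np.float64(1.05), np.float64(0.75), np.float64(-1.04), np.float64(2.25), np.float64(1.62), np.float64(0.57), np.float64(2.37)]]
0 1.8 0 6 [[np.float64(1.04), np.float64(0.74), np.float64(-1.02), np.float64(2.25), np.float64(1.63), np.float64(0.55), np.float64(-1.57)], [np.float64(1.0), np.float64(0.71), np.float64(-0.94), np.float64(2.25), np.float64(1.63), np.float64(0.48), np.float64(-1.59)]]
0 1.8 3 
[... 4459 characters left out ...]
at64(0.53), np.float64(1.42)], [np.float64(0.66), np.float64(0.61), np.float64(-0.62), np.float64(2.25), np.float64(1.62), np.float64(0.46), np.float64(1.41)]]
0.15 2.6 0 13 [[np.float64(1.09), np.float64(0.74), np.float64(-0.94), np.float64(2.35), np.float64(2.16), np.float64(0.41), np.float64(-2.8)], [np.float64(1.11), np.float64(0.75), np.float64(-0.96), np.float64(2.35), np.float64(2.14), np.float64(0.43), np.float64(-2.78)]]
0.15 2.6 3 6 [[np.float64(0.9), np.float64(0.71), np.float64(-0.94), np.float64(2.15), np.float64(1.3), np.float64(0.64), np.float64(1.0)], [np.float64(0.91), np.float64(0.71), np.float64(-0.94), np.float64(2.15), np.float64(1.3), np.float64(0.65), np.float64(1.0)]]
```

```bash
cat >> kin.py <<'E'
def jac(j):
  p,r=chain(j,L0);J=np.zeros((6,7))
  for i in range(7):
    d=j.copy();d[i]+=1e-5;a,b=chain(d,L0);J[:3,i]=(a-p)/1e-5;J[3:,i]=(b*r.inv()).as_rotvec()/1e-5
  return J
def sim(j,p0,r0,wps,n=12,wl=.003,lam=1e-3,null=0.0,ref=None,out=False):
  # wps: rows [tx,ty,tz,ax,ay,az] relative to (p0,r0)
  j=j.copy();prev=np.zeros(6);W=np.diag([wl]*3+[1]*3);tr=[]
  for w in wps:
    for t in np.linspace(0,1,n+1)[1:]:
      c=prev+(np.array(w,float)-prev)*t;p=p0+r0.apply(c[:3]);r=r0*R.from_rotvec(c[3:])
      for _ in range(2):
        a,b=chain(j,L0);e=W@np.r_[p-a,(r*b.inv()).as_rotvec()];J=W@jac(j);Ji=J.T@np.linalg.inv(J@J.T+lam*np.eye(6)**2)
        dq=Ji@e
        if null: dq=dq+(np.eye(7)-np.linalg.pinv(J)@J)@(null*(ref-j))
        j=np.clip(j+dq,lo,hi)
    prev=np.array(w,float);tr.append(j.copy())
  a,b=chain(j,L0);return (j,np.linalg.norm(a-p),(r*b.inv()).magnitude())+((np.array(tr),) if out else ())
E
python3 - <<'E'
from kin import *
S=[pickle.load(open(n+'.pkl','rb'))[0] for n in('w1','w2','w3')]
A=[[0,0,-50,0,0,0],[-45,-55,-130,0,0,0],[-120,-144,-160,0,-.03,-.1],[-240,-288,-160,-.03,-.15,-.25],[-320,-384,-160,-.05,-.25,-.3],[-440,-528,-125,-.06,-.397,-.3],[-509,-611,-82,-.063,-.397,-.302]]
B=[[6.5,3,75,-.004,0,.157],[6.5,3,152,-.004,0,.157]]
mid=(lo+hi)/2
for name,kw in dict(min=dict(wl=.003),min2=dict(wl=.01),mid=dict(null=.002,ref=mid),mid2=dict(null=.02,ref=mid),start=dict(null=.02,ref=S[0]['joint_pos'])).items():
  j,e,a=sim(S[0]['joint_pos'],S[0]['tcp_pos'],q(S[0]),A,**kw);print(name,'A',j.round(2),round(e,1),round(a,3))
  j,e,a=sim(S[1]['joint_pos'],S[1]['tcp_pos'],q(S[1]),B,**kw);print(name,'B',j.round(2),round(e,1),round(a,3))
print(S[1]['joint_pos'].round(2),S[2]['joint_pos'].round(2))
E
```

```text
min A [-0.22  0.16  0.71  2.2  -0.51  0.49  2.31] 0.0 0.0
min B [ 0.36  0.45  0.02  2.27 -1.1   0.23  2.8 ] 53.1 0.145
min2 A [-0.22  0.16  0.71  2.2  -0.51  0.49  2.31] 0.0 0.0
min2 B [ 0.36  0.45  0.01  2.27 -1.1   0.23  2.8 ] 53.4 0.145
mid A [-0.07  0.14  0.54  2.2  -0.43  0.47  2.23] 0.0 0.0
mid B [ 0.36  0.45  0.01  2.26 -1.1   0.23  2.78] 53.9 0.14
mid2 A [ 0.28  0.12  0.13  2.2  -0.28  0.45  2.07] 0.0 0.0
mid2 B [ 0.54  0.44 -0.24  2.26  0.21  0.23  1.42] 72.4 0.172
start A [-0.2   0.16  0.69  2.2  -0.5   0.49  2.3 ] 0.0 0.0
start B [ 0.46  0.44 -0.13  2.26 -0.6   0.23  2.22] 70.9 0.168
[-0.21  0.17  0.71  2.2  -0.51  0.49  2.32] [ 0.19  0.46  0.25  2.22 -1.1   0.23  2.71]
```

The minimum-norm model predicts the arm exactly. I'll search for a detour that brings it into the posture family that is feasible for the whole twist.

```bash
nproc; cat > srch.py <<'E'
from kin import *
import multiprocessing as mp,time
s=pickle.load(open('w3.pkl','rb'))[0]
k=np.array([518.8,-190.8,131.7]);Ra=RK*R.from_rotvec([0,0,.16])
jt=np.array([1.0,.71,-.95,2.25,1.64,.49,.05])
def seg(j,p,r,n):   # geodesic move to pose
  a,b=chain(j,L0);w=np.r_[b.inv().apply(p-a),(b.inv()*r).as_rotvec()]
  return sim(j,a,b,[w*i/n for i in range(1,n+1)],n=2,out=True)
marg=lambda t:np.minimum(t-lo,hi-t).min()
def run(seed):
  g=np.random.default_rng(seed)
  j1=seg(s['joint_pos'],s['tcp_pos']+110*kz,q(s),4)[0]
  w=np.clip(j1+(jt-j1)*g.uniform(.3,1.4)+g.normal(0,.35,7),lo+.15,hi-.15)
  pw,rw=chain(w,L0)
  if pw[2]<230 or pw[2]>500 or not 350<np.hypot(*pw[:2])<750 or pw[1]>50: return None
  if (q(s).inv()*rw).magnitude()>2.8 or rw.apply([0,0,1])[2]>-.5: return None
  o2=seg(j1,pw,rw,10);m=marg(o2[3])
  if o2[1]>3 or m<.02: return None
  o3=seg(o2[0],k+40*kz+40*(-kz),Ra,10)  # fingertips 40 above top
  m=min(m,marg(o3[3]))
  if o3[1]>3 or m<.02: return None
  o4=seg(o3[0],k-26*kz-40*kz,Ra,4);m=min(m,marg(o4[3]))
  if o4[1]>3 or m<.015: return None
  a,b=chain(o4[0],L0);o5=sim(o4[0],a,b,[[0,0,0,0,0,2.6*i/8] for i in range(1,9)],n=2,out=True)
  return min(m,marg(o5[3])),o5[1],seed,pw,rw.as_quat(),o2[0],o3[0],o4[0],o5[0]
if __name__=='__main__':
  t=time.time();res=[]
  with mp.Pool() as P:
    for r in P.imap_unordered(run,range(6000)):
      if r: res.append(r)
      if time.time()-t>200: P.terminate();break
  res.sort(key=lambda r:-r[0] if r[1]<3 else 1)
  pickle.dump(res,open('res.pkl','wb'));np.set_printoptions(precision=2,suppress=True)
  print(len(res))
  for r in res[:6]: print(*r,sep='\n   ')
E
OMP_NUM_THREADS=1 python3 srch.py
```

```text
4
0
```

```bash
cat > fast.py <<'E'
from kin import *
off={2:np.array([0,-27,551.4]),4:np.array([0,0,387.6]),6:np.array([0,0,422.7])}
RZ=R.from_euler('z',np.pi/2).as_matrix()
def fkj(j):
  M=np.eye(3);p=np.array([0,0,356.4]);A=[];O=[]
  for i in range(7):
    c,s=np.cos(sg[i]*j[i]),np.sin(sg[i]*j[i])
    A.append(M[:,2 if i%2==0 else 1]*sg[i]);O.append(p)
    M=M@(np.array([[c,-s,0],[s,c,0],[0,0,1]]) if i%2==0 else np.array([[c,0,s],[0,1,0],[-s,0,c]]))
    if i in off:p=p+M@off[i]
  A=np.array(A);return p,M@RZ,np.vstack([np.cross(A,p-np.array(O)).T,A.T])
W=np.array([.004]*3+[1]*3)
def step(j,p,M):
  a,b,J=fkj(j);e=W*np.r_[p-a,R.from_matrix(M@b.T).as_rotvec()];J=J*W[:,None];free=np.ones(7,bool);dq=np.zeros(7)
  for _ in range(5):
    Jf=J[:,free];dq[free]=Jf.T@np.linalg.solve(Jf@Jf.T+1e-5*np.eye(6),e-J[:,~free]@dq[~free])
    n=j+dq;bad=free&((n<lo)|(n>hi))
    if not bad.any():break
    dq[bad]=np.clip(n[bad],lo[bad],hi[bad])-j[bad];free&=~bad
  return np.clip(j+dq,lo,hi)
def go(j,p,r,n=None):
  a,b,_=fkj(j);b=R.from_matrix(b);rv=(b.inv()*r).as_rotvec();n=n or int(max(4,np.linalg.norm(p-a)/15,np.linalg.norm(rv)/.06));tr=[]
  for t in np.arange(1,n+1)/n:
    j=step(j,a+(p-a)*t,(b*R.from_rotvec(rv*t)).as_matrix());tr.append(j)
  for _ in range(3): j=step(j,p,r.as_matrix())
  a,b,_=fkj(j);return j,np.linalg.norm(p-a),(R.from_matrix(b).inv()*r).magnitude(),np.array(tr)
E
cat > srch2.py <<'E'
from fast import *
import multiprocessing as mp,time
s=pickle.load(open('w3.pkl','rb'))[0];s2=pickle.load(open('w2.pkl','rb'))[0]
k=np.array([518.8,-190.8,131.7]);Ra=RK*R.from_rotvec([0,0,.16])
marg=lambda t:np.minimum(t-lo,hi-t).min()
def pose(g):
  p=np.array([g.uniform(380,600),g.uniform(-350,100),g.uniform(230,420)])
  lean=g.uniform(-.6,.6,2);r=RD*R.from_euler('xy',lean)*R.from_euler('z',g.uniform(-3.1,3.1));return p,r
def run(seed):
  g=np.random.default_rng(seed);j=go(s['joint_pos'],s['tcp_pos']+110*kz,q(s))[0];w=[]
  for _ in range(g.integers(1,4)):
    p,r=pose(g);o=go(j,p,r)
    if o[1]>8 or o[2]>.06: return None
    w.append((p,r.as_quat()));j=o[0]
  o=go(j,k,Ra)
  if o[1]>4 or o[2]>.03: return None
  o4=go(o[0],k-66*kz,Ra);m=marg(o4[3])
  if o4[1]>3 or o4[2]>.03: return None
  a,e=o4[0],0
  for t in np.arange(1,6)*.52:
    x=go(a,k-66*kz,Ra*R.from_rotvec([0,0,t]));a=x[0];m=min(m,marg(x[3]));e=max(e,x[1]+100*x[2])
  return m-e/10-.1*len(w),m,e,seed,w,j,o[0],o4[0],a
if __name__=='__main__':
  np.set_printoptions(precision=2,suppress=True)
  o=go(s2['joint_pos'],s2['tcp_pos']+q(s2).apply([6.5,3,152]),q(s2)*R.from_rotvec([-.004,0,.157]));print('check',o[:3],s['joint_pos'])
  t=time.time();res=[];n=0
  with mp.Pool() as P:
    for r in P.imap_unordered(run,range(100000)):
      n+=1
      if r: res.append(r)
      if time.time()-t>150: P.terminate();break
  res.sort(key=lambda r:-r[0]);pickle.dump(res,open('res.pkl','wb'));print(n,len(res))
  for r in res[:5]: print(*r,sep='\n   ')
E
OMP_NUM_THREADS=1 python3 srch2.py
```

```text
check (array([ 0.2 ,  0.47,  0.23,  2.22, -1.1 ,  0.23,  2.72]), np.float64(3.4657050793952204), 0.034059151972362964) [ 0.19  0.46  0.25  2.22 -1.1   0.23  2.71]
7766 982
0.05410604636971428
   0.15410604636975359
   3.931273939269271e-13
   6561
   [(array([ 488.77, -282.77,  410.63]), array([0.93, 0.07, 0.16, 0.31]))]
   [-0.53  0.    0.58  2.05  0.83  0.82 -1.88]
   [ 1.06  0.53 -0.96  2.26  1.27  0.4   0.37]
   [ 0.94  0.67 -0.84  2.25  1.65  0.41  0.03]
   [ 1.08  0.78 -1.09  2.25  1.62  0.61 -2.52]
0.05178728213374034
   0.15178728213376758
   2.7237239319229917e-13
   417
   [(array([474.75,  14.45, 305.21]), array([ 0.97, -0.01,  0.23,  0.1 ]))]
   [-1.25 -0.02  0.81  2.23  0.65  0.69 -2.49]
   [ 1.07  0.54 -0.98  2.26  1.28  0.41  0.36]
   [ 0.95  0.68 -0.86  2.25  1.64  0.43  0.03]
   [ 1.08  0.78 -1.1   2.25  1.62  0.62 -2.52]
0.038722934379370355
   0.1387229343793983
   2.7937829493256524e-13
   7233
   [(array([550.22,  82.51, 279.56]), array([-0.8 ,  0.5 , -0.17,  0.26]))]
   [ 0.99  0.24 -1.25  2.26  0.5   0.23  2.94]
   [ 1.08  0.54 -1.    2.26  1.29  0.42  0.35]
   [ 0.96  0.68 -0.88  2.25  1.64  0.44  0.04]
   [ 1.09  0.79 -1.11  2.25  1.62  0.63 -2.52]
0.03544513267391047
   0.13544513267393965
   2.9181196935743463e-13
   3476
   [(array([499.43, -50.04, 281.04]), array([0.96, 0.03, 0.25, 0.15]))]
   [-1.46  0.18  1.32  2.32  0.57  0.35 -2.2 ]
   [ 1.09  0.54 -1.    2.26  1.29  0.42  0.35]
   [ 0.97  0.69 -0.89  2.25  1.64  0.44  0.04]
   [ 1.09  0.79 -1.11  2.25  1.62  0.63 -2.52]
0.022729873795311592
   0.12272987379534336
   3.176138092579054e-13
   5550
   [(array([ 583.03, -186.58,  375.44]), array([-0.93,  0.15, -0.22, -0.24]))]
   [-1.04  0.47  1.32  1.9   0.05  0.64 -1.77]
   [ 1.04  0.52 -0.93  2.26  1.26  0.37  0.38]
   [ 0.91  0.66 -0.8   2.25  1.66  0.38  0.02]
   [ 1.06  0.76 -1.06  2.25  1.62  0.59 -2.52]
```

```bash
cat > nxt.py <<'E'
from fast import *
from rig import *
def plan(p,r,n=None):
  s=read_state();print('t',s['t'],'J',s['joint_pos'].round(2),'w',round(s['gripper_width'],1));report(s,p,r)
  o=go(s['joint_pos'],p,r,n);print('pred',o[0].round(2),round(o[1],1),round(o[2],3),'maxrate/step',abs(np.diff(o[3],axis=0)).max(0).round(2),len(o[3]));return s
res=pickle.load(open('res.pkl','rb'));WP=(res[0][4][0][0],R.from_quat(res[0][4][0][1]))
k=np.array([518.8,-190.8,131.7]);Ra=RK*R.from_rotvec([0,0,.16])
E
python3 -m creep '[{"tx":0,"ty":0,"tz":-40,"ax":0,"ay":0,"az":0,"hand":50},{"tx":0,"ty":0,"tz":-80,"ax":0,"ay":0,"az":0,"hand":50},{"tx":0,"ty":0,"tz":-110,"ax":0,"ay":0,"az":0,"hand":50},{"tx":0,"ty":0,"tz":-110,"ax":0,"ay":0,"az":0,"hand":50}]'
python3 -c "
from nxt import *
plan(*WP)"
```

```text
t: 4.25
tcp_pos: [492.8, -190.5, 223.7]
tool_rot: [0.191, 0.145, 0.971, 0.005]
force: [1.0, -0.4, 0.0]
gripper_width: 41.9
t 4.25 J [-0.15  0.25  0.68  2.18 -0.67  0.48  2.32] w 41.9
shift [ -91.5  -77.3 -170.7] turn [-0.068 -0.736  2.507]
pred [-0.65  0.    0.7   2.05  0.83  0.82 -1.88] 0.0 0.0 maxrate/step [0.34 0.11 0.36 0.06 0.89 0.04 0.99] 43
```

```bash
python3 -m creep '[{"tx":-5.4,"ty":-4.6,"tz":-10,"ax":-0.004,"ay":-0.043,"az":0.148,"hand":60},{"tx":-10.8,"ty":-9.1,"tz":-20.1,"ax":-0.008,"ay":-0.087,"az":0.295,"hand":60},{"tx":-16.1,"ty":-13.6,"tz":-30.1,"ax":-0.012,"ay":-0.13,"az":0.442,"hand":60},{"tx":-21.5,"ty":-18.2,"tz":-40.2,"ax":-0.016,"ay":-0.173,"az":0.59,"hand":60},{"tx":-26.9,"ty":-22.7,"tz":-50.2,"ax":-0.02,"ay":-0.216,"az":0.737,"hand":60},{"tx":-32.3,"ty":-27.3,"tz":-60.2,"ax":-0.024,"ay":-0.26,"az":0.885,"hand":60},{"tx":-37.7,"ty":-31.8,"tz":-70.3,"ax":-0.028,"ay":-0.303,"az":1.032,"hand":60},{"tx":-43.1,"ty":-36.4,"tz":-80.3,"ax":-0.032,"ay":-0.346,"az":1.18,"hand":60},{"tx":-48.4,"ty":-40.9,"tz":-90.4,"ax":-0.036,"ay":-0.39,"az":1.327,"hand":60},{"tx":-53.8,"ty":-45.5,"tz":-100.4,"ax":-0.04,"ay":-0.433,"az":1.475,"hand":60},{"tx":-59.2,"ty":-50,"tz":-110.5,"ax":-0.044,"ay":-0.476,"az":1.622,"hand":60},{"tx":-64.6,"ty":-54.6,"tz":-120.5,"ax":-0.048,"ay":-0.52,"az":1.77,"hand":60},{"tx":-70,"ty":-59.1,"tz":-130.5,"ax":-0.052,"ay":-0.563,"az":1.917,"hand":60},{"tx":-75.4,"ty":-63.7,"tz":-140.6,"ax":-0.056,"ay":-0.606,"az":2.065,"hand":60},{"tx":-80.7,"ty":-68.2,"tz":-150.6,"ax":-0.06,"ay":-0.649,"az":2.212,"hand":60},{"tx":-86.1,"ty":-72.8,"tz":-160.7,"ax":-0.064,"ay":-0.693,"az":2.36,"hand":60},{"tx":-91.5,"ty":-77.3,"tz":-170.7,"ax":-0.068,"ay":-0.736,"az":2.507,"hand":60},{"tx":-91.5,"ty":-77.3,"tz":-170.7,"ax":-0.068,"ay":-0.736,"az":2.507,"hand":60},{"tx":-91.5,"ty":-77.3,"tz":-170.7,"ax":-0.068,"ay":-0.736,"az":2.507,"hand":60}]'
python3 -c "
from nxt import *
s=plan(*WP)
plan(k,Ra);plan(k+40*kz,Ra)"
```

```text
t: 6.62
tcp_pos: [488.2, -282.1, 409.3]
tool_rot: [0.298, 0.913, 0.232, 0.158]
force: [-0.0, -0.7, -0.2]
gripper_width: 60.0
t 6.625 J [-0.45 -0.06  0.61  2.07  0.74  0.68 -1.39] w 60.0
shift [ 0.3  1.5 -0.5] turn [-0.069 -0.103  0.309]
pred [-0.47  0.    0.53  2.05  0.83  0.82 -1.88] 0.0 0.0 maxrate/step [0.01 0.02 0.02 0.01 0.02 0.03 0.1 ] 5
t 6.625 J [-0.45 -0.06  0.61  2.07  0.74  0.68 -1.39] w 60.0
shift [  31.1 -226.4  184.7] turn [ 0.037  0.556 -2.213]
pred [ 1.17  0.62 -1.16  2.26  1.34  0.54  0.3 ] 0.0 0.0 maxrate/step [1.21 0.06 1.22 0.02 0.27 0.04 0.2 ] 38
t 6.625 J [-0.45 -0.06  0.61  2.07  0.74  0.68 -1.39] w 60.0
shift [  24.7 -210.3  148.6] turn [ 0.037  0.556 -2.213]
pred [ 1.27  0.54 -1.25  2.26  1.15  0.54  0.48] 0.0 0.0 maxrate/step [2.22 0.13 2.27 0.02 0.34 0.03 0.27] 38
```

```bash
python3 -m creep '[{"tx":1.9,"ty":-14.2,"tz":11.5,"ax":0.002,"ay":0.035,"az":-0.138,"hand":60},{"tx":3.9,"ty":-28.3,"tz":23.1,"ax":0.005,"ay":0.07,"az":-0.277,"hand":60},{"tx":5.8,"ty":-42.5,"tz":34.6,"ax":0.007,"ay":0.104,"az":-0.415,"hand":60},{"tx":7.8,"ty":-56.6,"tz":46.2,"ax":0.009,"ay":0.139,"az":-0.553,"hand":60},{"tx":9.7,"ty":-70.8,"tz":57.7,"ax":0.012,"ay":0.174,"az":-0.692,"hand":60},{"tx":11.7,"ty":-84.9,"tz":69.3,"ax":0.014,"ay":0.209,"az":-0.83,"hand":60},{"tx":13.6,"ty":-99,"tz":80.8,"ax":0.016,"ay":0.243,"az":-0.968,"hand":60},{"tx":15.5,"ty":-113.2,"tz":92.3,"ax":0.018,"ay":0.278,"az":-1.106,"hand":60},{"tx":17.5,"ty":-127.3,"tz":103.9,"ax":0.021,"ay":0.313,"az":-1.245,"hand":60},{"tx":19.4,"ty":-141.5,"tz":115.4,"ax":0.023,"ay":0.348,"az":-1.383,"hand":60},{"tx":21.4,"ty":-155.6,"tz":127,"ax":0.025,"ay":0.382,"az":-1.521,"hand":60},{"tx":23.3,"ty":-169.8,"tz":138.5,"ax":0.028,"ay":0.417,"az":-1.66,"hand":60},{"tx":25.3,"ty":-184,"tz":150,"ax":0.03,"ay":0.452,"az":-1.798,"hand":60},{"tx":27.2,"ty":-198.1,"tz":161.6,"ax":0.032,"ay":0.487,"az":-1.936,"hand":60},{"tx":29.2,"ty":-212.2,"tz":173.2,"ax":0.035,"ay":0.521,"az":-2.075,"hand":60},{"tx":31.1,"ty":-226.4,"tz":184.7,"ax":0.037,"ay":0.556,"az":-2.213,"hand":60},{"tx":31.1,"ty":-226.4,"tz":184.7,"ax":0.037,"ay":0.556,"az":-2.213,"hand":60},{"tx":31.1,"ty":-226.4,"tz":184.7,"ax":0.037,"ay":0.556,"az":-2.213,"hand":60},{"tx":31.1,"ty":-226.4,"tz":184.7,"ax":0.037,"ay":0.556,"az":-2.213,"hand":60}]'
python3 -c "
from nxt import *
s=plan(k,Ra)
plan(k-66*kz,Ra)
j=s['joint_pos']
for p,a in((k,0),(k-66*kz,0))+tuple((k-66*kz,t) for t in(.5,1,1.5,2,2.5)):
  o=go(j,p,Ra*R.from_rotvec([0,0,a]));j=o[0];print(a,j.round(2),round(o[1],1),round(o[2],3))"
```

```text
t: 9.0
tcp_pos: [519.1, -190.1, 131.0]
tool_rot: [0.199, 0.147, 0.969, 0.004]
force: [-0.4, 0.3, 0.7]
gripper_width: 60.0
t 9.0 J [ 0.93  0.5  -0.78  2.24  1.21  0.3   0.42] w 60.0
shift [-0.2 -0.7 -0.7] turn [ 0.003 -0.001 -0.004]
pred [ 0.96  0.48 -0.8   2.26  1.19  0.3   0.45] 0.0 0.0 maxrate/step [0.01 0.01 0.   0.01 0.   0.   0.01] 4
t 9.0 J [ 0.93  0.5  -0.78  2.24  1.21  0.3   0.42] w 60.0
shift [-0.3 -1.  65.3] turn [ 0.003 -0.001 -0.004]
pred [ 0.79  0.61 -0.61  2.25  1.71  0.26 -0.05] 0.0 0.0 maxrate/step [0.05 0.04 0.06 0.   0.15 0.03 0.14] 4
0 [ 0.96  0.48 -0.8   2.26  1.19  0.3   0.45] 0.0 0.0
0 [ 0.79  0.6  -0.61  2.25  1.71  0.26 -0.05] 0.0 0.0
0.5 [ 0.86  0.63 -0.71  2.25  1.68  0.32 -0.51] 0.0 0.0
1 [ 0.91  0.65 -0.79  2.25  1.66  0.37 -0.99] 0.0 0.0
1.5 [ 0.94  0.67 -0.85  2.25  1.65  0.42 -1.47] 0.0 0.0
2 [ 0.98  0.69 -0.91  2.25  1.64  0.46 -1.96] 0.0 0.0
2.5 [ 1.01  0.71 -0.96  2.25  1.63  0.5  -2.45] 0.0 0.0
```

The arm is now in the right posture and the sweep is feasible. Descending and gripping.

```bash
python3 -m creep '[{"tx":0,"ty":-0.5,"tz":20,"ax":0,"ay":0,"az":0,"hand":60},{"tx":0,"ty":-1,"tz":40,"ax":0.003,"ay":0,"az":-0.004,"hand":50},{"tx":0,"ty":-1,"tz":54,"ax":0.003,"ay":0,"az":-0.004,"hand":50},{"tx":0,"ty":-1,"tz":61,"ax":0.003,"ay":0,"az":-0.004,"hand":50},{"tx":0,"ty":-1,"tz":65,"ax":0.003,"ay":0,"az":-0.004,"hand":50},{"tx":0,"ty":-1,"tz":65,"ax":0.003,"ay":0,"az":-0.004,"hand":5},{"tx":0,"ty":-1,"tz":65,"ax":0.003,"ay":0,"az":-0.004,"hand":5},{"tx":0,"ty":-1,"tz":65,"ax":0.003,"ay":0,"az":-0.004,"hand":5},{"tx":0,"ty":-1,"tz":65,"ax":0.003,"ay":0,"az":-0.004,"hand":5},{"tx":0,"ty":-1,"tz":65,"ax":0.003,"ay":0,"az":-0.004,"hand":5}]'
python3 -c "
from nxt import *
s=plan(k-66*kz,Ra);print(s['torque'])
P=k-66*kz
for a in(.3,.6): report(s,P,Ra*R.from_rotvec([0,0,a]))"
```

```text
t: 10.25
tcp_pos: [543.2, -193.9, 70.4]
tool_rot: [0.198, 0.145, 0.969, 0.003]
force: [4.7, 0.2, -17.4]
gripper_width: 45.8
t 10.25 J [ 0.81  0.63 -0.66  2.24  1.69  0.3  -0.03] w 45.8
shift [-1.3 -0.1 -0.1] turn [ 0.001 -0.002 -0.   ]
pred [ 0.83  0.62 -0.66  2.25  1.69  0.29 -0.03] 0.0 0.0 maxrate/step [0. 0. 0. 0. 0. 0. 0.] 4
[0.43802689 0.7080186  0.10313708]
shift [-1.3 -0.1 -0.1] turn [ 0.001 -0.002  0.3  ]
shift [-1.3 -0.1 -0.1] turn [ 0.    -0.003  0.6  ]
```

The fingers stopped at 46 mm, so they caught the 48 mm disc and are slightly too deep. I'll open, back off 8 mm and close again.

```bash
python3 -m creep '[{"tx":0,"ty":0,"tz":0,"ax":0,"ay":0,"az":0,"hand":56},{"tx":0,"ty":0,"tz":-2,"ax":0,"ay":0,"az":0,"hand":56},{"tx":-1.3,"ty":0,"tz":-8,"ax":0,"ay":0,"az":0,"hand":56},{"tx":-1.3,"ty":0,"tz":-8,"ax":0,"ay":0,"az":0,"hand":5},{"tx":-1.3,"ty":0,"tz":-8,"ax":0,"ay":0,"az":0,"hand":5},{"tx":-1.3,"ty":0,"tz":-8,"ax":0,"ay":0,"az":0,"hand":5},{"tx":-1.3,"ty":0,"tz":-8,"ax":0,"ay":0,"az":0,"hand":5},{"tx":-1.3,"ty":0,"tz":-8,"ax":0,"ay":0,"az":0,"hand":5}]'
python3 -c "
from nxt import *
s=plan(k-58*kz,Ra);print(s['torque'])"
```

```text
t: 11.25
tcp_pos: [541.2, -193.7, 78.1]
tool_rot: [0.198, 0.145, 0.969, 0.003]
force: [0.4, 0.1, -0.5]
gripper_width: 14.0
t 11.25 J [ 0.82  0.61 -0.66  2.24  1.63  0.29  0.03] w 14.0
shift [-0.1 -0.2 -0.1] turn [ 0.001 -0.002 -0.   ]
pred [ 0.83  0.6  -0.67  2.26  1.64  0.28  0.02] 0.0 0.0 maxrate/step [0. 0. 0. 0. 0. 0. 0.] 4
[ 0.09271174  0.32139907 -0.05651488]
```

```bash
python3 -m creep '[{"tx":0,"ty":0,"tz":0,"ax":0,"ay":0,"az":0.12,"hand":5},{"tx":0,"ty":0,"tz":0,"ax":0,"ay":0,"az":0.24,"hand":5},{"tx":0,"ty":0,"tz":0,"ax":0,"ay":0,"az":0.36,"hand":5},{"tx":0,"ty":0,"tz":0,"ax":0,"ay":0,"az":0.48,"hand":5},{"tx":0,"ty":0,"tz":0,"ax":0,"ay":0,"az":0.6,"hand":5},{"tx":0,"ty":0,"tz":0,"ax":0,"ay":0,"az":0.72,"hand":5},{"tx":0,"ty":0,"tz":0,"ax":0,"ay":0,"az":0.84,"hand":5},{"tx":0,"ty":0,"tz":0,"ax":0,"ay":0,"az":0.96,"hand":5},{"tx":0,"ty":0,"tz":0,"ax":0,"ay":0,"az":0.96,"hand":5}]'
python3 -c "
from nxt import *
s=plan(k-58*kz,Ra*R.from_rotvec([0,0,2.44]));print(s['torque'],s['torque']@kz,s['force'])"
```

```text
t: 12.38
tcp_pos: [541.8, -193.1, 78.3]
tool_rot: [0.174, 0.576, 0.793, 0.094]
force: [0.5, 0.2, 0.9]
gripper_width: 14.1
t 12.375 J [ 0.88  0.65 -0.77  2.23  1.61  0.36 -0.91] w 14.1
shift [-0.5 -0.8 -0.1] turn [-0.002 -0.002  1.482]
pred [ 0.98  0.67 -0.91  2.26  1.6   0.45 -2.37] 0.0 0.0 maxrate/step [0.   0.   0.01 0.   0.   0.   0.06] 24
[0.1526907  0.08760717 0.12844249] 0.06410115114273238 [0.46648432 0.17210982 0.89478651]
```

```bash
python3 -m creep '[{"tx":0,"ty":0,"tz":0,"ax":0,"ay":0,"az":0.12,"hand":5},{"tx":0,"ty":0,"tz":0,"ax":0,"ay":0,"az":0.24,"hand":5},{"tx":0,"ty":0,"tz":0,"ax":0,"ay":0,"az":0.36,"hand":5},{"tx":0,"ty":0,"tz":0,"ax":0,"ay":0,"az":0.48,"hand":5},{"tx":0,"ty":0,"tz":0,"ax":0,"ay":0,"az":0.6,"hand":5},{"tx":0,"ty":0,"tz":0,"ax":0,"ay":0,"az":0.72,"hand":5},{"tx":0,"ty":0,"tz":0,"ax":0,"ay":0,"az":0.84,"hand":5},{"tx":0,"ty":0,"tz":0,"ax":0,"ay":0,"az":0.96,"hand":5},{"tx":0,"ty":0,"tz":0,"ax":0,"ay":0,"az":1.08,"hand":5},{"tx":0,"ty":0,"tz":0,"ax":0,"ay":0,"az":1.2,"hand":5},{"tx":0,"ty":0,"tz":0,"ax":0,"ay":0,"az":1.32,"hand":5},{"tx":0,"ty":0,"tz":0,"ax":0,"ay":0,"az":1.42,"hand":5},{"tx":0,"ty":0,"tz":0,"ax":0,"ay":0,"az":1.48,"hand":5},{"tx":0,"ty":0,"tz":0,"ax":0,"ay":0,"az":1.48,"hand":5}]'
python3 -c "
from nxt import *
s=plan(k+60*kz,Ra*R.from_rotvec([0,0,2.44]));print(s['torque'],s['torque']@kz,s['force'])"
```

```text
t: 14.12
tcp_pos: [542.6, -193.7, 78.8]
tool_rot: [0.066, 0.96, 0.198, 0.187]
force: [2.5, -0.7, 0.2]
gripper_width: 13.9
t 14.125 J [ 0.95  0.69 -0.89  2.23  1.6   0.45 -2.37] w 13.9
shift [  -1.4   -0.6 -118.1] turn [-0.002 -0.001  0.004]
pred [ 1.28  0.44 -1.19  2.25  0.96  0.47 -1.79] 0.0 0.0 maxrate/step [0.06 0.04 0.07 0.01 0.09 0.02 0.08] 8
[-0.17560334 -0.32507188 -0.19536044] -0.12961971203576675 [ 2.48259957 -0.73593254  0.16777048]
```

Now I release, back off and look.

```bash
python3 -m creep '[{"tx":0,"ty":0,"tz":0,"ax":0,"ay":0,"az":0,"hand":50},{"tx":0,"ty":0,"tz":0,"ax":0,"ay":0,"az":0,"hand":50},{"tx":0,"ty":0,"tz":-10,"ax":0,"ay":0,"az":0,"hand":50},{"tx":0,"ty":0,"tz":-40,"ax":0,"ay":0,"az":0,"hand":50},{"tx":0,"ty":0,"tz":-80,"ax":0,"ay":0,"az":0,"hand":50},{"tx":0,"ty":0,"tz":-118,"ax":0,"ay":0,"az":0,"hand":50},{"tx":0,"ty":0,"tz":-118,"ax":0,"ay":0,"az":0,"hand":50}]'
python3 look.py w4
```

```text
t: 15.0
tcp_pos: [497.0, -188.5, 189.1]
tool_rot: [0.067, 0.96, 0.198, 0.188]
force: [0.5, -0.6, -0.4]
gripper_width: 50.1
15.0 [ 1.22  0.46 -1.15  2.22  0.97  0.48 -1.79] [ 497.  -188.5  189.1] [ 0.5 -0.6 -0.4] 50.06923580838597
```

View pics/w4.png

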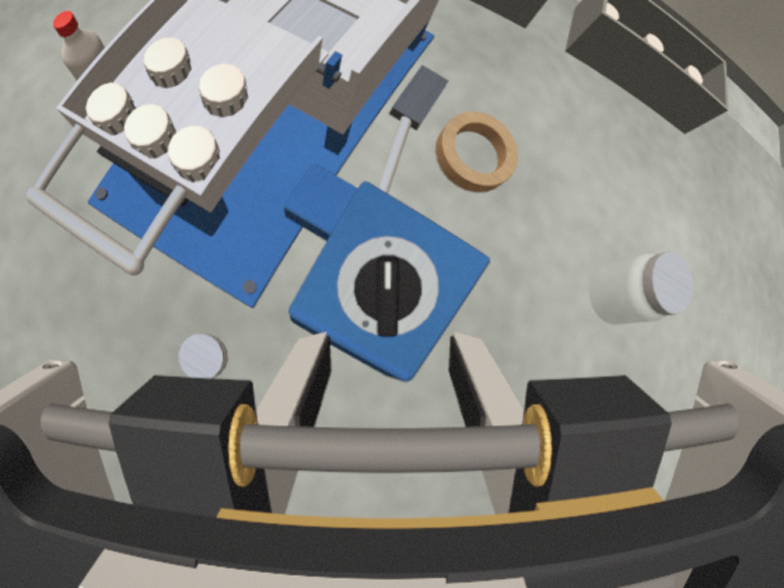

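The knob's mark points exactly at the home dot (388,243) and the outlet is closed with metal (312,22). All five caps are still in the tray. Next I measure the tray bar.

```bash
cat > bar.py <<'E'
from nxt import *
S=[pickle.load(open(n+'.pkl','rb')) for n in('w2','w4')]
e=[]
for a,b in(((592,216),(134,266)),((700,221),(33,192))):
  p,er=tri([wray(*S[0],a[0]*5/7,a[0]*0+a[1]*5/7),wray(*S[1],b[0]*5/7,b[1]*5/7)]);e.append(p);print('tri',p.round(1),np.round(er,1))
for s,v in S:
  P=wcloud(s,v);L=P-np.array([481,-2,160.]);m=(abs(L@xf)<13)&(abs(L@yf)<55)&(L[...,2]>-8);Q=L[m];m2=abs(Q@yf)<30
  print('cloud',len(Q),'y ext',(Q@yf).min(),(Q@yf).max(),'x med',np.median((Q@xf)[m2]),np.percentile((Q@xf)[m2],[3,97]),'top z',np.percentile(Q[m2][:,2],[50,97])+160)
E
python3 bar.py
python3 - <<'E'
from nxt import *
s=read_state();b=np.array([481,-2,0.])
for sgn in(1,-1):
  Rt=rot(sgn*xf,-zf);j=s['joint_pos']
  o=go(j,s['tcp_pos']+[0,0,110],q(s));print(o[0].round(2),o[1].round(1))
  for p in(b+[0,0,220],b+[0,0,106]): o=go(o[0],p,Rt);print(sgn,o[0].round(2),round(o[1],1),round(o[2],3),abs(np.diff(o[3],axis=0)).max().round(2))
  for t in(.3,.6,.9,1.1):
    p=b+[0,0,106]+xf*180*(np.cos(.11)-np.cos(t+.11))+zf*180*(np.sin(t+.11)-np.sin(.11));o=go(o[0],p,Rt);print('  ',t,o[0].round(2),round(o[1],1),round(o[2],3))
E
```

```text
tri [476.1 -45.1 157. ] [0.8 0.8]
tri [491.2  54.9 149.6] [1.1 1.1]
cloud 1048 y ext -48.64618660024659 51.19266945032587 x med -1.1718323189292301 [-4.54423494  5.32212643] top z [162.1590867  164.05929371]
cloud 1501 y ext -48.1283120017754 52.32274688430186 x med 1.8444644777078198 [-3.90127367  7.36169216] top z [162.46040431 164.36742568]
[ 1.46  0.2  -1.25  2.08  0.25  0.61 -1.08] 0.0
1 [ 0.78  0.54 -1.23  1.91  0.58  1.11 -0.82] 0.0 0.0 0.04
1 [ 0.65  0.68 -1.07  2.04  0.78  0.9  -1.  ] 0.0 0.0 0.03
   0.3 [ 0.7   0.63 -1.14  1.95  0.69  1.01 -0.9 ] 0.0 0.0
   0.6 [ 0.71  0.62 -1.17  1.83  0.63  1.13 -0.82] 0.0 0.0
   0.9 [ 0.68  0.64 -1.17  1.67  0.62  1.25 -0.76] 0.0 0.0
   1.1 [ 0.64  0.67 -1.15  1.56  0.62  1.32 -0.72] 0.0 0.0
[ 1.46  0.2  -1.25  2.08  0.25  0.61 -1.08] 0.0
-1 [-0.61  0.42  0.78  1.91 -0.36  0.95 -2.94] 0.0 0.0 0.17
-1 [-0.49  0.58  0.63  2.04 -0.53  0.69 -2.79] 0.0 0.0 0.04
   0.3 [-0.53  0.52  0.71  1.95 -0.45  0.83 -2.85] 0.0 0.0
   0.6 [-0.53  0.51  0.74  1.83 -0.41  0.96 -2.9 ] 0.0 0.0
   0.9 [-0.5   0.53  0.74  1.67 -0.4   1.09 -2.92] 0.0 0.0
   1.1 [-0.46  0.57  0.74  1.56 -0.41  1.17 -2.92] 0.0 0.0
```

```bash
cat >> nxt.py <<'E'
bc=np.array([481.5,-0.5,158.]);RB=rot(xf,-zf)
E
python3 -c "
from nxt import *
s=read_state();report(s,s['tcp_pos']+[0,0,60],q(s))
plan(bc+[0,0,62],RB)"
```

```text
shift [ 20.   12.1 -55.2] turn [0. 0. 0.]
t 15.05 J [ 1.22  0.46 -1.14  2.22  0.98  0.48 -1.79] w 50.2
shift [  73.9 -170.6  -45.6] turn [ 0.365 -0.206 -1.012]
pred [ 0.78  0.55 -1.25  1.91  0.59  1.12 -0.84] 0.0 0.0 maxrate/step [0.04 0.01 0.04 0.02 0.05 0.05 0.08] 18
```

```bash
python3 -m creep '[{"tx":10,"ty":6,"tz":-28,"ax":0,"ay":0,"az":0,"hand":40},{"tx":20,"ty":12,"tz":-55,"ax":0,"ay":0,"az":0,"hand":40},{"tx":27,"ty":-11,"tz":-55,"ax":0.046,"ay":-0.026,"az":-0.127,"hand":40},{"tx":33,"ty":-34,"tz":-55,"ax":0.091,"ay":-0.052,"az":-0.253,"hand":40},{"tx":40,"ty":-57,"tz":-55,"ax":0.137,"ay":-0.077,"az":-0.38,"hand":40},{"tx":47,"ty":-79,"tz":-53,"ax":0.183,"ay":-0.103,"az":-0.506,"hand":40},{"tx":54,"ty":-102,"tz":-51,"ax":0.228,"ay":-0.129,"az":-0.633,"hand":40},{"tx":60,"ty":-125,"tz":-49,"ax":0.274,"ay":-0.155,"az":-0.76,"hand":40},{"tx":67,"ty":-148,"tz":-47,"ax":0.319,"ay":-0.18,"az":-0.886,"hand":40},{"tx":74,"ty":-171,"tz":-46,"ax":0.365,"ay":-0.206,"az":-1.012,"hand":40},{"tx":74,"ty":-171,"tz":-46,"ax":0.365,"ay":-0.206,"az":-1.012,"hand":40},{"tx":74,"ty":-171,"tz":-46,"ax":0.365,"ay":-0.206,"az":-1.012,"hand":40}]'
python3 look.py w5; python3 - <<'E'
from nxt import *
s,v=pickle.load(open('w5.pkl','rb'));P=wcloud(s,v);L=P-bc;m=(abs(L@xf)<16)&(abs(L@yf)<60)&(abs(L[...,2])<9);Q=L[m];m2=abs(Q@yf)<30
print('cloud',len(Q),'y ext',(Q@yf).min(),(Q@yf).max(),'x',np.percentile((Q@xf)[m2],[3,50,97]),'top z',np.percentile(Q[m2][:,2],[50,97])+158)
plan(bc+[0,0,-52],RB)
E
```

```text
t: 16.55
tcp_pos: [480.9, -1.0, 219.3]
tool_rot: [-0.0, 0.755, 0.656, -0.001]
force: [-0.2, -0.1, -0.1]
gripper_width: 39.9
16.55 [ 0.74  0.57 -1.22  1.89  0.6   1.12 -0.85] [480.9  -1.  219.3] [-0.2 -0.1 -0.1] 39.86502933554294
cloud 1694 y ext -48.35494439982609 52.39466385739703 x [-3.92502244  1.29233063  7.39394025] top z [162.35946609 164.24624982]
t 16.6 J [ 0.74  0.57 -1.22  1.89  0.6   1.12 -0.85] w 40.1
shift [  1.2   0.7 113.6] turn [-0.001  0.002 -0.002]
pred [ 0.65  0.69 -1.08  2.04  0.79  0.91 -1.01] 0.0 0.0 maxrate/step [0.01 0.02 0.02 0.02 0.03 0.03 0.03] 7
```

View pics/w5.png

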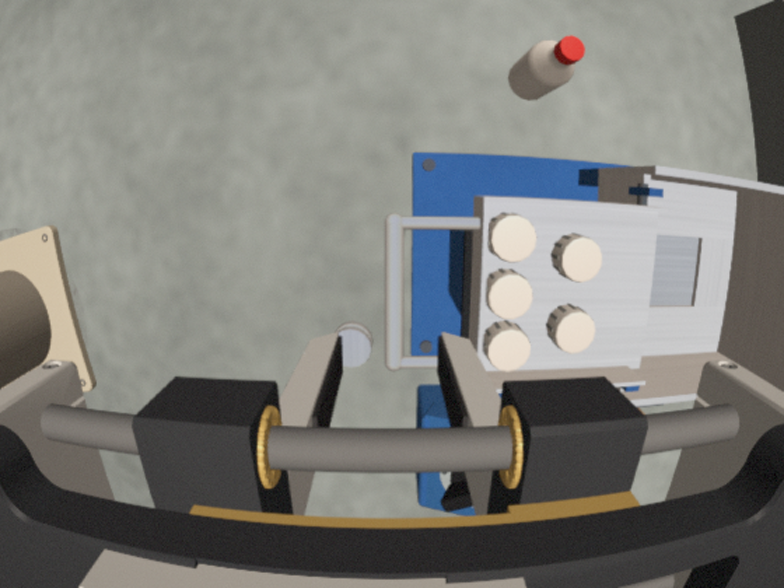

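The bar at column 394 lies midway between the fingers (340 and 440) and parallel to the pads. Descending and gripping.

```bash
python3 -m creep '[{"tx":1,"ty":2,"tz":30,"ax":0,"ay":0,"az":0,"hand":40},{"tx":1,"ty":2,"tz":60,"ax":0,"ay":0,"az":0,"hand":40},{"tx":1,"ty":2,"tz":85,"ax":0,"ay":0,"az":0,"hand":40},{"tx":1,"ty":2,"tz":102,"ax":0,"ay":0,"az":0,"hand":40},{"tx":1,"ty":2,"tz":113,"ax":0,"ay":0,"az":0,"hand":40},{"tx":1,"ty":2,"tz":113,"ax":0,"ay":0,"az":0,"hand":4},{"tx":1,"ty":2,"tz":113,"ax":0,"ay":0,"az":0,"hand":4},{"tx":1,"ty":2,"tz":113,"ax":0,"ay":0,"az":0,"hand":4},{"tx":1,"ty":2,"tz":113,"ax":0,"ay":0,"az":0,"hand":4}]'
python3 - <<'E'
from nxt import *
s=read_state();print(s['force'],s['joint_pos'].round(2))
b=s['tcp_pos']
for t in np.arange(.1,1.06,.1):
  d=xf*180*(np.cos(.11)-np.cos(t+.11))+zf*180*(np.sin(t+.11)-np.sin(.11));print(round(t,2),(q(s).inv().apply(d)).round(1))
E
```

```text
t: 17.73
tcp_pos: [483.4, -0.8, 107.1]
tool_rot: [0.0, 0.755, 0.656, -0.001]
force: [0.7, 0.3, 2.3]
gripper_width: 11.1
[0.68895062 0.30549098 2.28401299] [ 0.62  0.7  -1.06  2.02  0.8   0.91 -1.02]
0.1 [ -0.    2.9 -17.8]
0.2 [ -0.    7.5 -35.1]
0.3 [ -0.   13.8 -52. ]
0.4 [ -0.   21.8 -68.1]
0.5 [ -0.   31.4 -83.4]
0.6 [ -0.   42.4 -97.6]
0.7 [  -0.    54.8 -110.6]
0.8 [  -0.    68.4 -122.3]
0.9 [   0.    83.2 -132.7]
1.0 [   0.    98.9 -141.5]
```

```bash
python3 -m creep '[{"tx":0,"ty":0,"tz":0,"ax":0,"ay":0,"az":0,"hand":4},{"tx":0,"ty":2.9,"tz":-17.8,"ax":0,"ay":0,"az":0,"hand":4},{"tx":0,"ty":2.9,"tz":-17.8,"ax":0,"ay":0,"az":0,"hand":4}]'; python3 look.py w6
```

```text
t: 18.1
tcp_pos: [486.4, -1.3, 125.9]
tool_rot: [0.001, 0.755, 0.656, -0.0]
force: [0.0, 0.8, -1.5]
gripper_width: 11.0
18.1 [ 0.64  0.68 -1.09  1.99  0.76  0.95 -0.99] [486.4  -1.3 125.9] [ 0.   0.8 -1.5] 11.046344555262833
```

View pics/w6.png

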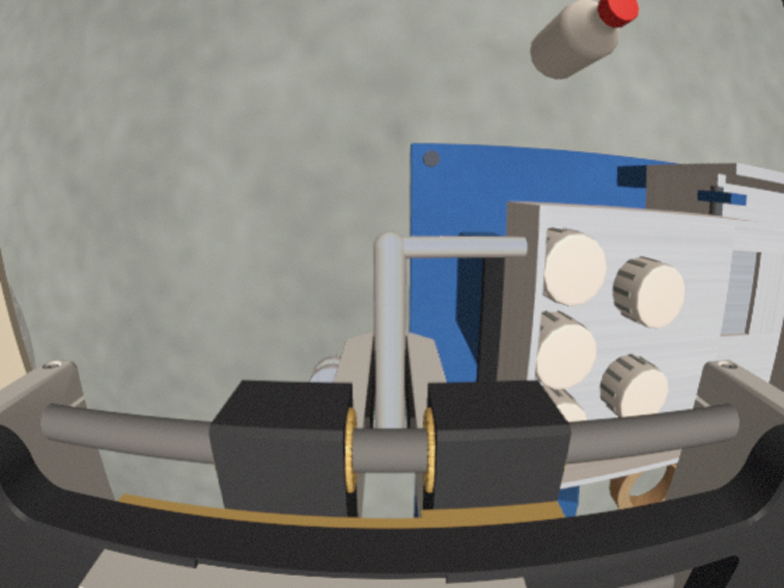

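The fingers hold the bar and the tray has begun to rise. Lifting along the arc.

```bash
python3 -m creep '[{"tx":0,"ty":2,"tz":-8.7,"ax":0,"ay":0,"az":0,"hand":4},{"tx":0,"ty":4.6,"tz":-17.3,"ax":0,"ay":0,"az":0,"hand":4},{"tx":0,"ty":7.5,"tz":-25.8,"ax":0,"ay":0,"az":0,"hand":4},{"tx":0,"ty":10.9,"tz":-34.2,"ax":0,"ay":0,"az":0,"hand":4},{"tx":0,"ty":14.7,"tz":-42.3,"ax":0,"ay":0,"az":0,"hand":4},{"tx":0,"ty":18.9,"tz":-50.3,"ax":0,"ay":0,"az":0,"hand":4},{"tx":0,"ty":23.5,"tz":-58.1,"ax":0,"ay":0,"az":0,"hand":4},{"tx":0,"ty":28.5,"tz":-65.6,"ax":0,"ay":0,"az":0,"hand":4},{"tx":0,"ty":33.8,"tz":-72.8,"ax":0,"ay":0,"az":0,"hand":4},{"tx":0,"ty":39.5,"tz":-79.8,"ax":0,"ay":0,"az":0,"hand":4},{"tx":0,"ty":45.5,"tz":-86.5,"ax":0,"ay":0,"az":0,"hand":4},{"tx":0,"ty":51.9,"tz":-92.8,"ax":0,"ay":0,"az":0,"hand":4},{"tx":0,"ty":58.5,"tz":-98.8,"ax":0,"ay":0,"az":0,"hand":4},{"tx":0,"ty":65.5,"tz":-104.5,"ax":0,"ay":0,"az":0,"hand":4},{"tx":0,"ty":72.7,"tz":-109.8,"ax":0,"ay":0,"az":0,"hand":4},{"tx":0,"ty":80.3,"tz":-114.9,"ax":0,"ay":0,"az":0,"hand":4},{"tx":0,"ty":88,"tz":-119.5,"ax":0,"ay":0,"az":0,"hand":4},{"tx":0,"ty":96,"tz":-123.7,"ax":0,"ay":0,"az":0,"hand":4},{"tx":0,"ty":96,"tz":-123.7,"ax":0,"ay":0,"az":0,"hand":4},{"tx":0,"ty":96,"tz":-123.7,"ax":0,"ay":0,"az":0,"hand":4}]'
python3 - <<'E'
from h import *
from rig import *
v=get_image('top');pickle.dump(v,open('t2.pkl','wb'));cv2.imwrite('pics/t2.png',cv2.resize(v['img'][70:250,210:420,::-1],None,fx=3.2,fy=3.2,interpolation=cv2.INTER_CUBIC))
E
```

```text
t: 20.65
tcp_pos: [580.7, -14.6, 251.8]
tool_rot: [0.001, 0.755, 0.656, -0.001]
force: [-9.4, -2.5, 13.4]
gripper_width: 10.5
```

View pics/t2.png

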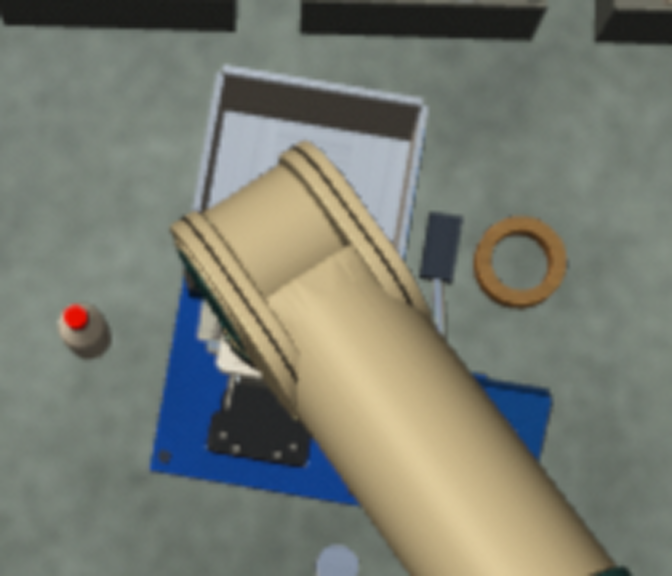

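The arm hides the hopper in this view. I'll hold briefly, then bring the tray back down and check.

```bash
python3 -m creep '[{"tx":0,"ty":0,"tz":0,"ax":0,"ay":0,"az":0,"hand":4},{"tx":0,"ty":0,"tz":0,"ax":0,"ay":0,"az":0,"hand":4},{"tx":0,"ty":0,"tz":0,"ax":0,"ay":0,"az":0,"hand":4},{"tx":0,"ty":0,"tz":0,"ax":0,"ay":0,"az":0,"hand":4},{"tx":0,"ty":-15.7,"tz":8.8,"ax":0,"ay":0,"az":0,"hand":4},{"tx":0,"ty":-30.5,"tz":19.2,"ax":0,"ay":0,"az":0,"hand":4},{"tx":0,"ty":-44.1,"tz":30.9,"ax":0,"ay":0,"az":0,"hand":4},{"tx":0,"ty":-56.5,"tz":43.9,"ax":0,"ay":0,"az":0,"hand":4},{"tx":0,"ty":-67.5,"tz":58.1,"ax":0,"ay":0,"az":0,"hand":4},{"tx":0,"ty":-77.1,"tz":73.4,"ax":0,"ay":0,"az":0,"hand":4},{"tx":0,"ty":-85.1,"tz":89.5,"ax":0,"ay":0,"az":0,"hand":4},{"tx":0,"ty":-91.4,"tz":106.4,"ax":0,"ay":0,"az":0,"hand":4},{"tx":0,"ty":-96,"tz":123.7,"ax":0,"ay":0,"az":0,"hand":4},{"tx":0,"ty":-98.9,"tz":141.5,"ax":0,"ay":0,"az":0,"hand":4},{"tx":0,"ty":-98.9,"tz":141.5,"ax":0,"ay":0,"az":0,"hand":4},{"tx":0,"ty":-98.9,"tz":141.5,"ax":0,"ay":0,"az":0,"hand":4}]'
python3 - <<'E'
from nxt import *
s=plan(bc+[-40,0,140],RB);print(s['force'])
v=get_image('wrist');P=wcloud(s,v);I=v['img'].astype(int)
pickle.dump((s,v),open('w7.pkl','wb'))
w=(I.min(-1)>190)&(I[...,0]-I[...,2]>8)
L=P-bc;l=np.stack([L@xf,L@yf],-1)
n,lab,st,c=cv2.connectedComponentsWithStats(w.astype(np.uint8))
for i in range(1,n):
  if st[i,4]>60: m=lab==i;print(st[i,4],l[m].mean(0).round(),P[m][:,2].mean().round())
E
```

```text
t: 22.7
tcp_pos: [484.0, -0.2, 110.7]
tool_rot: [0.001, 0.755, 0.656, 0.0]
force: [3.2, 3.9, -1.6]
gripper_width: 11.2
t 22.7 J [ 0.62  0.69 -1.05  2.02  0.78  0.9  -1.01] w 11.2
shift [  -6.5  -41.6 -187.4] turn [ 0.002  0.001 -0.002]
pred [ 0.89  0.34 -1.25  1.87  0.35  1.18 -0.62] 0.0 0.0 maxrate/step [0.03 0.03 0.02 0.02 0.04 0.02 0.04] 13
[ 3.19239853  3.87213178 -1.56676052]
174 [263.  27.] 82.0
329 [276. -17.] 77.0
```

```bash
python3 -m creep '[{"tx":0,"ty":0,"tz":3,"ax":0,"ay":0,"az":0,"hand":4},{"tx":0,"ty":0,"tz":3,"ax":0,"ay":0,"az":0,"hand":40},{"tx":0,"ty":0,"tz":3,"ax":0,"ay":0,"az":0,"hand":40},{"tx":0,"ty":0,"tz":3,"ax":0,"ay":0,"az":0,"hand":40},{"tx":0,"ty":0,"tz":-20,"ax":0,"ay":0,"az":0,"hand":40},{"tx":0,"ty":0,"tz":-55,"ax":0,"ay":0,"az":0,"hand":40},{"tx":0,"ty":0,"tz":-100,"ax":0,"ay":0,"az":0,"hand":40},{"tx":0,"ty":-20,"tz":-140,"ax":0,"ay":0,"az":0,"hand":40},{"tx":0,"ty":-45,"tz":-170,"ax":0,"ay":0,"az":0,"hand":40},{"tx":0,"ty":-70,"tz":-190,"ax":0,"ay":0,"az":0,"hand":40},{"tx":0,"ty":-70,"tz":-190,"ax":0,"ay":0,"az":0,"hand":40},{"tx":0,"ty":-70,"tz":-190,"ax":0,"ay":0,"az":0,"hand":40},{"tx":0,"ty":-70,"tz":-190,"ax":0,"ay":0,"az":0,"hand":40}]'
python3 - <<'E'
from nxt import *
s=read_state();print(s['t'],s['force'])
v=get_image('top');w=get_image('wrist');pickle.dump((s,v,w),open('end.pkl','wb'))
d0=pickle.load(open('v0.pkl','rb'))['top']
c=cv2.resize(v['img'][75:250,235:400],None,fx=2.4,fy=2.4,interpolation=cv2.INTER_CUBIC)[:420]
W=w['img'];cv2.imwrite('pics/end.png',np.hstack([c,np.pad(cv2.resize(W,(400,300)),((0,120),(0,0),(0,0)))])[:,:,::-1]);
# tray bar height now, bystanders diff
P=wcloud(s,w);L=P-bc;m=(abs(L@xf)<14)&(abs(L@yf)<30)&(abs(L[...,2])<25);print('bar top z',np.percentile(L[m][:,2],[50,97])+158)
Q=cloud(v);M=(Q-bc);xx,yy=M@xf,M@yf;I=v['img'].astype(int)
msk=(I.min(-1)>190)&(I[...,0]-I[...,2]>8)&(xx>120)&(xx<380)&(abs(yy)<110)
n,lab,st,ce=cv2.connectedComponentsWithStats(msk.astype(np.uint8))
for i in range(1,n):
  if st[i,4]>12: q_=lab==i;print(st[i,4],ce[i].round(),'feeder x',(xx[q_].mean()-262).round(),'y',yy[q_].mean().round(),'z',Q[q_][:,2].mean().round())
E
```

```text
t: 24.38
tcp_pos: [414.5, 9.7, 299.8]
tool_rot: [0.0, 0.755, 0.656, 0.0]
force: [-0.5, -1.0, 0.5]
gripper_width: 40.1
24.375 [-0.47456514 -0.97349946  0.47668695]
bar top z [162.33274435 164.31911427]
35 [310. 132.] feeder x 19.0 y -16.0 z 77.0
42 [310. 152.] feeder x -38.0 y -27.0 z 84.0
```

View pics/end.png

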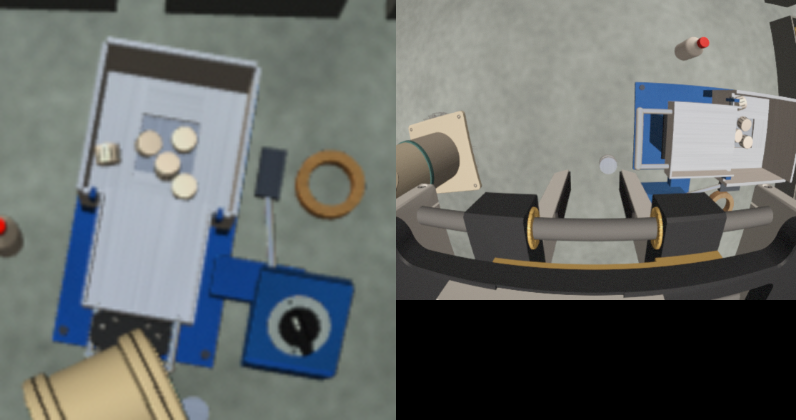

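The view shows five caps in the hopper at crop (108,153), (149,143), (184,138), (167,163) and (184,186). The tray is empty and level, with the bar top at 164 mm as before. The gate is closed. One last check of the cap positions and whether they are still.

```bash
python3 -m creep '[{"tx":0,"ty":0,"tz":0,"ax":0,"ay":0,"az":0,"hand":40},{"tx":0,"ty":0,"tz":0,"ax":0,"ay":0,"az":0,"hand":40},{"tx":0,"ty":0,"tz":0,"ax":0,"ay":0,"az":0,"hand":40},{"tx":0,"ty":0,"tz":0,"ax":0,"ay":0,"az":0,"hand":40}]'
python3 - <<'E'
from nxt import *
_,v,w=pickle.load(open('end.pkl','rb'));n=get_image('top')
d=abs(n['img'].astype(int)-v['img']).max(-1);reg=d[75:250,235:400];print('diff in feeder',np.sort(reg.ravel())[-5:])
o=bc+262*xf
for u,r in((108,153),(149,143),(184,138),(167,163),(184,186)):
  p=atz(n,u/2.4+234.5,r/2.4+74.5,80)-o;print((p@xf).round(),(p@yf).round(),cloud(n)[round(r/2.4+74.5),round(u/2.4+234.5),2].round())
d0=pickle.load(open('v0.pkl','rb'))['top']['img'].astype(int);dd=(abs(n['img']-d0).max(-1)>45)
for nm,(u,r) in dict(glue=(329,241),tape=(521,212),roller=(441,345),tin=(170,274),bowl=(197,375),wrench=(630,365),jar=(628,244)).items():
  i,j=round(r*5/7),round(u*5/7);print(nm,dd[i-18:i+19,j-18:j+19].sum())
E
```

```text
t: 24.98
tcp_pos: [414.4, 9.9, 300.0]
tool_rot: [0.0, 0.755, 0.656, 0.0]
force: [-0.2, 0.3, 0.3]
gripper_width: 40.2
diff in feeder [43 43 44 47 52]
-13.0 67.0 92.0
7.0 21.0 78.0
20.0 -19.0 72.0
-13.0 -4.0 86.0
-37.0 -29.0 82.0
glue 0
tape 0
roller 431
tin 0
bowl 0
wrench 0
jar 0
```

```bash
python3 -c "
from rig import *
print(finish_job())"
```

```text
the job is handed in; nothing more can be done
None
```

I turned the knob clockwise about 2.44 rad in one grip to its home mark, then lifted the tray by its bar to about 1.0 rad. I brought it back down level, backed the arm clear and handed the job in at about 25 s; no verdict was reported.

**Last checks:**
- **Knob and gate:** the knob's light mark pointed at the home dot after release, and the outlet looked closed.
- **Caps:** all five are inside the hopper walls, within about −37 to 20 mm in feeder x and −29 to 67 mm in y. One lies on its side near the left wall.
- **Tray:** it is empty, and the top of its bar is back at 164 mm, the height measured before the lift.
- **Bystanders:** the before-and-after top images matched around the glue, tape, tin, bowl, wrench and jar.

**What disagreed or was not settled:**
- **Fingertips:** the real fingertips ended about 40 mm short of the reported TCP in all three cameras. My first try at the knob closed above the bar. After correcting for that, the next try caught the knob's disc at 46 mm, so I backed off 8 mm before gripping.
- **Joint limits:** the arm first stopped at its joint 5 and 6 limits over the knob, so I took a detour to another posture.
- **Caps at rest:** the two last top images differed by up to 52 grey levels somewhere in the feeder area. I put this down to noise or the arm's edge and did not confirm that the caps were still.
- **Roller:** its patch changed between images, probably because the arm reached over it. I saw it in place in the pictures but did not measure it.

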